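# Stack the hardware tins and parts cases on their stands

## Robot

A 6-joint arm with a two-finger parallel gripper is mounted at the origin on the work surface. World frame = base frame: x ahead of the robot, y to its left, z up, the work surface at z = 0. Lengths are in m, angles in rad, forces in N, time in s.
With the tool pointing down it reaches from about 0.275 to 0.725 m from the base axis. Payload 5.6 kg.
Tool frame: the origin (TCP) lies at the very end of the fingers, on their centre line; the grasp point (between the pads) lies behind it (ctrl.grasp_offset is the x of the grasp point in the tool frame, in m); x points along the fingers, y is the direction in which the jaws open and shut, and the axes are right-handed (so a half turn about x gives the same grasp; the last joint's range is limited). The gripper opens to 85 mm and grips with 20 to 120 N. Pads are 22 mm wide; open, the fingers measure 114 mm over their backs; the gripper's body (76 mm by 85 mm) begins 54 mm behind the grasp point. The pads swing forward as they close: fully open they stand 13 mm farther back than shut.
Start: joints at [-1.06, 0.255, 0.108, 0, -1.424, -0.285], TCP at [0.123, -0.536, 0.231] pointing down, gripper open.
Joint ranges: [-2.95, 2.95], [-1.21, 1.97], [-1.09, 1.5], [-2.87, 1.71], [-2.94, -0.07], [-3.05, 3.05]. Speed limits (rad/s): [2.57, 2.57, 3.14, 3.14, 3.14, 3.14].

## Interface

Orientations are given as a rotation vector (axis times angle).
In Python, from workcell import ctrl gives the robot as it stands. The module is installed in compiled form; this text tells all that it offers.
- The arm moves only by the tool play_rows, never from a script. Its argument "commands" is text: rows parted by semicolons, each of 7 numbers parted by spaces: the finger opening in mm, from 0 to 85.4, then the shift along the tool's x, y, z in units of 30 mm (1.0 is 30 mm), then the turn, a rotation vector about the tool's x, y, z in units of 10 degrees (1.0 is 10 degrees). A call has 1 to 20 rows; each row shifts and turns the pose as measured when the row begins, along the tool's axes as they then stand; what a row does not reach is not made up. A row lasts 1/8 s, in which the tool goes at most 62.5 mm and 10.7 degrees, less where a joint would pass 70% of its speed; a pose out of reach is approached as far as the arm can. A call is refused whole if a number of a shift passes 1 or a number of a turn 1, either way. A call with a gripper value outside its range is refused whole. The fingers move at their own pace and stop on an object; "newtons" is the grip in N (left out, the last holds). Time passes only in rows, so rows that do not move let the fingers close. It gives the time, the measured TCP pose, the force and the opening at its end, in the units of the state.
- ctrl.get_obs(): the state, without advancing time (a new reading comes with each control period).
- ctrl.read_camera(name): name is "side" or "top" or "wrist"; returns the picture (400x640x3 uint8, red, green, blue); there is no depth.
- ctrl.camera_params(name): a dict with "fx", "fy", "cx", "cy" (pixels), "k1" (the pictures are not rectified: a ray, as slopes to the right and down, at radius r is drawn at 1 + k1 r^2 times it, then the intrinsics apply), "view" (4x4, takes a point from world to camera coordinates); the wrist camera has in their place "mount" (4x4, takes a point from camera to tool coordinates, whose origin is the TCP and whose axes are the tool frame's). Camera axes: x right, y up, looking along -z (the intrinsics and any distortion apply to the point x, -y, -z); pixel columns grow to the right and rows downward; lengths in m; the calibration is good to about 2 mm. A picture is of the moment at which its call begins: read the wrist's pose just before it. camera_params takes no time and is no camera call.
- ctrl.finish_job(): hands the job in, once; it reports no verdict.
The state is a dict: "time_s": time; "q": joint angles; "dq": joint speeds; "tau": joint torques, N m; "tool_pos": TCP position; "eef_rot": TCP orientation; "contact_force": force on the tool from outside, world axes, zero at the start; "moment": the same for the moment, N m; "grip_width": finger opening in m.
Only numpy, scipy, OpenCV 4.12 (cv2) and the standard library are available. Lean on these libraries where they do the work, as an engineer would, in place of code of your own. Each camera call takes 0.05 s, during which the arm holds its last target.

## Task

Tidy up the hardware: stack the three round tins on the round wooden stand, largest at the bottom, then the medium one, the smallest on top, and stack the two rectangular parts cases on the rectangular wooden stand, the larger one below and both lined up lengthwise with the stand. Centre each stack on its stand and each piece on the one beneath, keep everything upright so that the contents do not get jumbled, and leave the glue bottle, the wrench and the sanding block where they are. The order in which you build the two stacks is up to you.

Things in the scene. Friction and masses are not known exactly. Their poses are not given: they have to be found in the camera images.
- tin_large_mid (a point): the largest of three closed round screw tins, aluminium with a flat steel lid, upright cylinder 68 mm in diameter and 48 mm tall, about 450 g; stands on the bench at the start. The point is its centre, 24 mm above its underside; z is up along the tin's axis.
- tin_medium_mid (a point): the middle-sized of three closed round screw tins, aluminium with a flat steel lid, upright cylinder 54 mm in diameter and 48 mm tall, about 300 g; stands on the bench at the start. The point is its centre, 24 mm above its underside; z is up along the tin's axis.
- tin_small_mid (a point): the smallest of three closed round screw tins, aluminium with a flat steel lid, upright cylinder 40 mm in diameter and 48 mm tall, about 160 g; stands on the bench at the start. The point is its centre, 24 mm above its underside; z is up along the tin's axis.
- case_large_mid (a point): the larger of two closed rectangular small-parts cases, grey plastic with a flat black lid, 100 mm long (its x axis) by 64 mm wide (its y axis, the way to grip it) by 44 mm tall, about 360 g (a 2 mm latch at each short end); stands on the bench at the start, turned up to 46 degrees either way from the world x axis. The point is its centre, 22 mm above its underside; z is up.
- case_small_mid (a point): the smaller of two closed rectangular small-parts cases, grey plastic with a flat black lid, 76 mm long (its x axis) by 46 mm wide (its y axis, the way to grip it) by 44 mm tall, about 200 g (a 2 mm latch at each short end); stands on the bench at the start, turned up to 46 degrees either way from the world x axis. The point is its centre, 22 mm above its underside; z is up.
- round_stand_top (a point): flat round stand of pale wood on a dark base, 120 mm in diameter, 14 mm high, fixed to the bench. The point is the centre of its top face; z is up.
- long_stand_top (a point): flat rectangular stand of pale wood on a dark base, 124 mm long (its x axis) by 84 mm wide (its y axis), 14 mm high, fixed to the bench, turned by up to 35 degrees. The point is the centre of its top face; z is up.
- glue_bottle: bystander: white glue bottle with an orange cap, standing, 52 mm in diameter, 120 mm tall; origin at the centre of its underside, z up.
- wrench: bystander: steel wrench lying flat, 150 mm long along its x axis, which lies roughly along the world y axis; origin on its underside.
- sanding_block: bystander: cork sanding block with a red sole, 80 by 50 by 30 mm, longest along its x axis, lying flat; origin at the centre of its underside.
Things that resemble listed ones, but are neither listed nor needed, are in the scene too. What is shaped like the part that bears case_small_mid but green or turquoise is not meant.

How it is judged:
By the outcome, as a careful person would: the job done as asked, in the order asked, and still so for the second after the job is handed in, with the robot touching nothing.
It also fails if it takes over 128 s, if anything falls off the work surface, if the arm or the gripper's body presses on something with over 40 N, if the wrist force passes 120 N, or if a joint passes its speed limit or range.

## Working session

There is one attempt and no reset: what is moved stays moved. The work goes in short steps, Python scripts to look and compute and a tool call to move; the robot and the scene stay as the last step left them, time stands still between calls to the robot, and variables do not carry over. Pictures are saved under pics/ and viewed, and the job is handed in when it is done.

Besides the shell and the picture viewer there is one more tool, called after "Request:" as name(argument=value, ...), one argument or row to a line, values as JSON. play_rows: Moves the arm, as the interface text tells. Its arguments: {"type":"object","properties":{"commands":{"type":"string"},"newtons":{"type":"number"}},"required":["commands"]}

```bash
mkdir -p pics; cat > h.py <<'E'
import numpy as np, cv2
from workcell import ctrl
from scipy.spatial.transform import Rotation as R
def save(name,fn):
    im=ctrl.read_camera(name); cv2.imwrite('pics/'+fn,im[:,:,::-1]); return im
E
python3 - <<'E'
from h import *
o=ctrl.get_obs(); print({k:np.round(v,4) for k,v in o.items()}, ctrl.grasp_offset)
for n in ['side','top','wrist']:
    p=ctrl.camera_params(n); print(n,{k:np.round(v,4).tolist() for k,v in p.items()})
    save(n,n+'0.png')
E
```

```text
{'time_s': np.float64(0.0), 'q': array([-1.0604e+00,  2.5580e-01,  1.0700e-01, -5.0000e-04, -1.4239e+00,
       -2.8460e-01]), 'dq': array([-0.0012,  0.0001,  0.0003,  0.0001, -0.001 , -0.0006]), 'tau': array([-0.00000e+00, -3.86627e+01,  2.37939e+01,  5.36510e+00,
       -6.10000e-03, -0.00000e+00]), 'tool_pos': array([ 0.1231, -0.5355,  0.2304]), 'eef_rot': array([-0.1757,  1.5638,  0.1787]), 'contact_force': array([-0.2903, -0.4003,  0.6627]), 'moment': array([ 0.0349, -0.0233,  0.0061]), 'grip_width': np.float64(0.0857)} -0.0187
side {'fx': 426.9783, 'fy': 426.9783, 'cx': 316.979, 'cy': 202.4206, 'k1': 0.0177, 'view': [[-0.9081, -0.4185, 0.0133, 0.4553], [0.3141, -0.66, 0.6824, -0.1822], [-0.2768, 0.6239, 0.7308, -0.9751], [0.0, 0.0, 0.0, 1.0]]}
top {'fx': 375.9778, 'fy': 375.9778, 'cx': 322.2382, 'cy': 200.0582, 'k1': 0.0146, 'view': [[-0.0153, -0.9997, -0.0214, 0.0268], [0.997, -0.0168, 0.0749, -0.4967], [-0.0752, -0.0202, 0.997, -0.9423], [0.0, 0.0, 0.0, 1.0]]}
wrist {'fx': 276.9916, 'fy': 276.9916, 'cx': 314.7154, 'cy': 199.5892, 'k1': -0.0464, 'mount': [[0.0006, 0.3239, -0.9461, -0.142], [1.0, -0.001, 0.0003, -0.0006], [-0.0008, -0.9461, -0.3239, -0.0832], [0.0, 0.0, 0.0, 1.0]]}
```

View pics/top0.png

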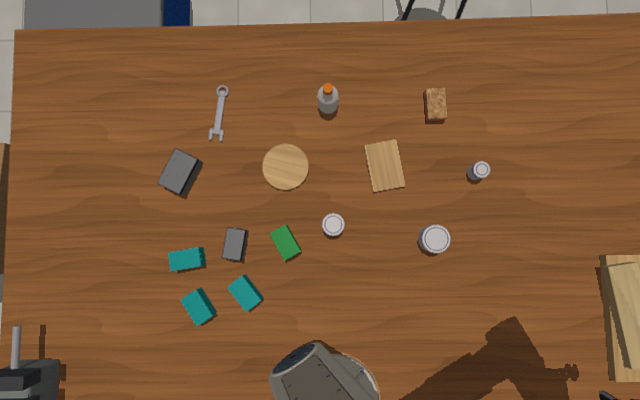

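View pics/side0.png

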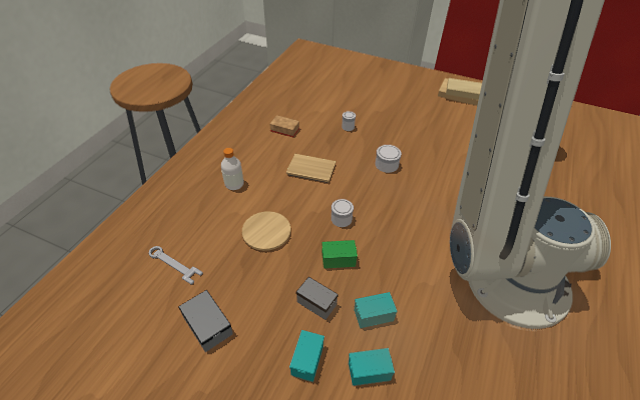

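```bash
cat >> h.py <<'E'
def crop(im,x0,y0,w,h,s,fn):
    c=cv2.resize(im[y0:y0+h,x0:x0+w],None,fx=s,fy=s,interpolation=cv2.INTER_CUBIC)
    for i in range(0,w,10):
        cv2.line(c,(i*s,0),(i*s,4 if (x0+i)%50 else 12),(0,0,255),1)
        if (x0+i)%50==0: cv2.putText(c,str(x0+i),(i*s,24),0,.4,(0,0,255),1)
    for j in range(0,h,10):
        cv2.line(c,(0,j*s),(4 if (y0+j)%50 else 12,j*s),(0,0,255),1)
        if (y0+j)%50==0: cv2.putText(c,str(y0+j),(14,j*s),0,.4,(0,0,255),1)
    cv2.imwrite('pics/'+fn,c)
def px2w(name,u,v,z,o=None):
    p=ctrl.camera_params(name)
    a=np.array([(u-p['cx'])/p['fx'],(v-p['cy'])/p['fy']]); s=a.copy()
    for _ in range(20): s=a/(1+p['k1']*(s@s))
    d=np.array([s[0],-s[1],-1.])
    if name=='wrist':
        T=np.eye(4); T[:3,:3]=R.from_rotvec(o['eef_rot']).as_matrix(); T[:3,3]=o['tool_pos']
        C=T@p['mount']
    else: C=np.linalg.inv(p['view'])
    dw=C[:3,:3]@d; c=C[:3,3]
    return c+dw*(z-c[2])/dw[2]
def w2px(name,P,o=None):
    p=ctrl.camera_params(name)
    if name=='wrist':
        T=np.eye(4); T[:3,:3]=R.from_rotvec(o['eef_rot']).as_matrix(); T[:3,3]=o['tool_pos']
        V=np.linalg.inv(T@p['mount'])
    else: V=p['view']
    P=np.atleast_2d(P); c=P@V[:3,:3].T+V[:3,3]
    s=np.c_[c[:,0]/-c[:,2],-c[:,1]/-c[:,2]]; f=1+p['k1']*(s**2).sum(1,keepdims=True)
    return s*f*[p['fx'],p['fy']]+[p['cx'],p['cy']]
E
python3 - <<'E'
from h import *
im=cv2.imread('pics/top0.png')
crop(im,150,130,170,140,4,'c1.png'); crop(im,310,130,190,130,4,'c2.png')
im=cv2.imread('pics/side0.png')
crop(im,170,190,190,150,4,'s1.png'); crop(im,260,100,150,140,4,'s2.png')
E
```

```text
(no output)
```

View pics/c1.png

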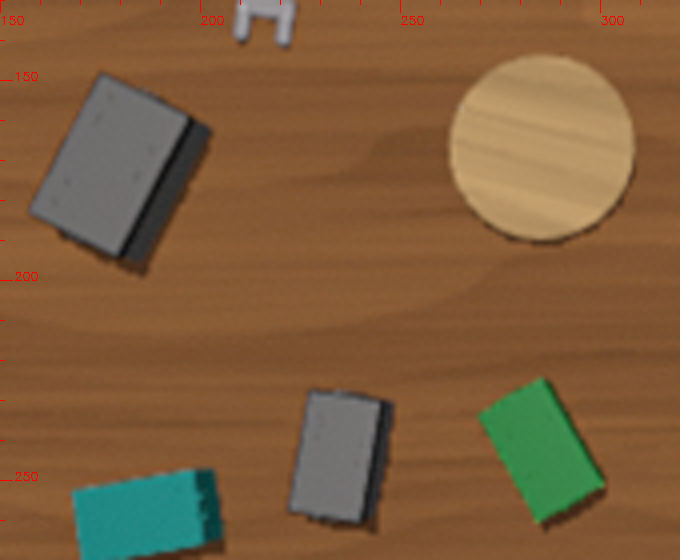

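View pics/c2.png

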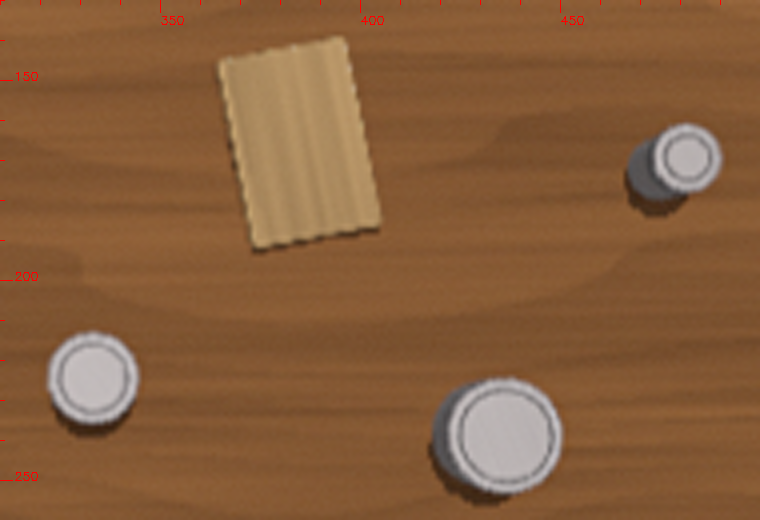

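View pics/s1.png

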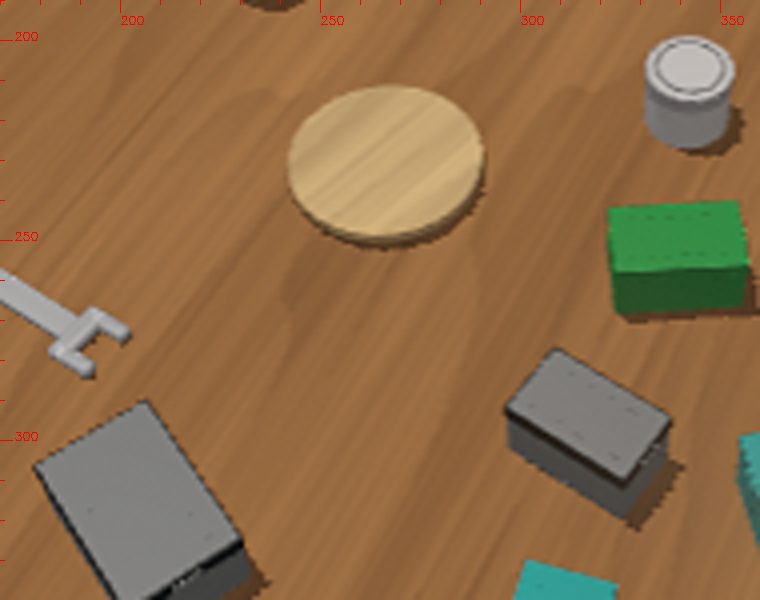

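View pics/s2.png

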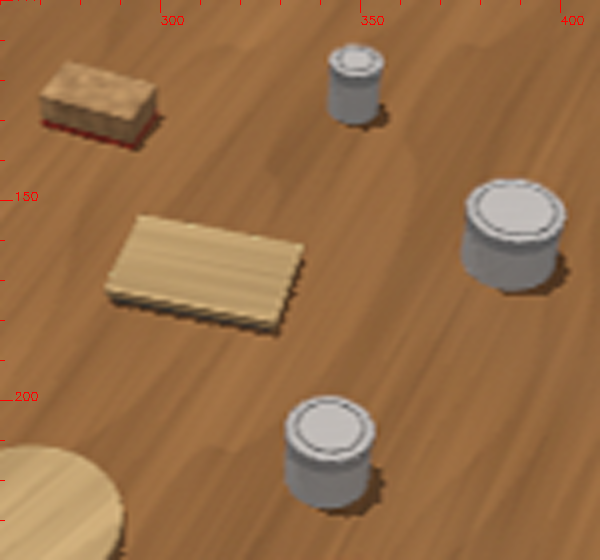

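View pics/wrist0.png

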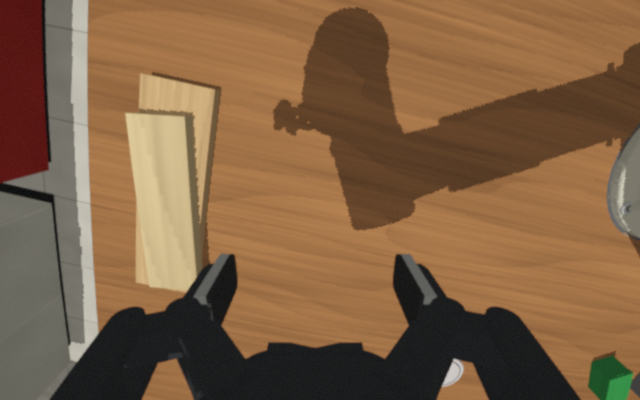

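```bash
cat > meas.py <<'E'
from h import *
D={'CL':(.044,[(176,148),(198,159.25),(180.5,194.5),(157.5,182.5)],[(207,290.25),(230.25,325.5),(200,340),(178.75,306.75)]),
'CS':(.044,[(227.5,227.75),(245.75,230.5),(240.75,260.5),(222.5,258)],[(309,277),(337.75,295.25),(326.5,310),(296.25,292.5)]),
'LS':(.014,[(364.75,145.5),(396,139.5),(405.25,186.5),(374,192.5)],[(294.5,153.75),(335.75,161),(329.25,181.25),(287,173)]),
'RS':(.014,[(285.5,166.6)],[(266.5,230.6)]),
'TL':(.048,[(436.1,238.9)],[(389,152.9)]),'TM':(.048,[(333.25,224.75)],[(342.5,207)]),'TS':(.048,[(481.9,169.6)],[(349,115.1)])}
for k,(z,*ims) in D.items():
    for n,q in zip(['top','side'],ims):
        P=np.array([px2w(n,u-.375,v-.375,z)[:2] for u,v in q]); c=P.mean(0)
        s=k+' '+n+' '+str(np.round(c*1000,1))+' r%.3f'%np.hypot(*c)
        if len(q)==4:
            L=np.linalg.norm(np.roll(P,-1,0)-P,axis=1)*1000; e=np.roll(P,-1,0)-P
            s+=' edges '+str(np.round(L,1))+' ang '+str(np.round(np.degrees(np.arctan2(e[:,1],e[:,0])),1))
        print(s)
E
python3 meas.py
```

```text
CL top [575.7 381.5] r0.691 edges [63.6 98.6 66.3 98.3] ang [-118.   154.    61.8  -27.6]
CL side [575.7 385.7] r0.693 edges [99.6 61.8 90.8 63.7] ang [ 151.7   54.1  -26.7 -117.6]
CS top [390.3 239.2] r0.458 edges [46.2 74.7 45.8 75.4] ang [-99.4 170.5  81.5  -9.2]
CS side [389.9 243.9] r0.460 edges [75.4 42.  74.9 46.7] ang [168.6  79.7  -7.8 -99.6]
LS top [ 584.  -143.2] r0.601 edges [ 82.2 124.3  81.4 124.4] ang [ -80.2 -170.7   99.9    9.6]
LS side [ 583.3 -138. ] r0.599 edges [123.7  86.5 121.7  84.7] ang [-169.4  101.1    9.7  -77.5]
RS top [587.  113.8] r0.598
RS side [584.  120.1] r0.596
TL top [ 396.  -257.4] r0.472
TL side [ 395.2 -251.7] r0.469
TM top [434.3  -7.1] r0.434
TM side [434.8  -3.6] r0.435
TS top [ 564.4 -375.7] r0.678
TS side [ 564.5 -370.5] r0.675
```

```bash
cat >> h.py <<'E'
def plan(xyz,yaw=None):
    """yaw (deg): world direction of tool y (jaw axis), mod 180; prints the turn then the shift after the turn, in row units"""
    o=ctrl.get_obs(); M=R.from_rotvec(o['eef_rot']); m=M.as_matrix()
    cur=np.degrees(np.arctan2(m[1,1],m[0,1]))
    if yaw is None: yaw=cur
    y=min([yaw+180*k for k in range(-3,4)],key=lambda a:abs(a-cur))
    ey=np.array([np.cos(np.radians(y)),np.sin(np.radians(y)),0]); ex=np.array([0,0,-1.]); T=np.c_[ex,ey,np.cross(ex,ey)]
    rv=np.degrees((M.inv()*R.from_matrix(T)).as_rotvec())/10
    d=np.array(xyz)-o['tool_pos']
    print('t',round(float(o['time_s']),2),'pos',np.round(o['tool_pos']*1000,1),'jaw yaw %.1f'%cur,'tilt %.2f'%np.degrees(np.arccos(-m[2,0])),'grip %.1f'%(o['grip_width']*1000),'F',np.round(o['contact_force'],1),'q6 %.2f'%o['q'][5])
    print('turn',np.round(rv,2),'shift before turn',np.round(m.T@d/.03,2),' after turn',np.round(T.T@d/.03,2))
E
python3 - <<'E'
from h import *
plan([.396,-.2545,.18])
E
```

```text
t 0.15 pos [ 123.1 -535.7  230.6] jaw yaw 102.9 tilt 0.08 grip 85.7 F [-0.5 -0.3  0.2] q6 -0.28
turn [ 0.   -0.   -0.01] shift before turn [ 1.7   7.1  10.96]  after turn [ 1.69  7.1  10.96]
```

Request:
play_rows(
  commands="85 0 0.65 1;85 0 0.65 1;85 0.1 0.65 1",
)

```text
invalid input
```

Request:
play_rows(
  commands="85 0 0.65 1 0 0 0;85 0.1 0.65 1 0 0 0;85 0.2 0.65 1 0 0 0;85 0.2 0.65 1 0 0 0;85 0.2 0.65 1 0 0 0;85 0.2 0.65 1 0 0 0;85 0.2 0.65 1 0 0 0;85 0.2 0.65 1 0 0 0;85 0.2 0.65 1 0 0 0;85 0.2 0.65 1 0 0 0;85 0 0.65 1 0 0 0;85 0 0 0 0 0 0;85 0 0 0 0 0 0",
)

```text
time_s: 1.78
tool_pos: [0.403, -0.2421, 0.1744]
eef_rot: [-0.17, 1.569, 0.182]
contact_force: [-1.7, -0.3, -0.4]
grip_width: 0.0851
```

```bash
python3 - <<'E'
from h import *
plan([.396,-.2545,.18])
o=ctrl.get_obs(); save('wrist','w1.png')
print(w2px('wrist',[[.396,-.257,.048],[.396,-.252,.048]],o))
E
```

```text
t 1.77 pos [ 403.  -242.1  174.4] jaw yaw 102.8 tilt 0.52 grip 85.1 F [-1.7 -0.3 -0.4] q6 -1.13
turn [ 0.   -0.02 -0.05] shift before turn [-0.19 -0.35 -0.32]  after turn [-0.19 -0.35 -0.32]
[[301.45509096 182.2676027 ]
 [306.32599956 183.33093777]]
```

View pics/w1.png

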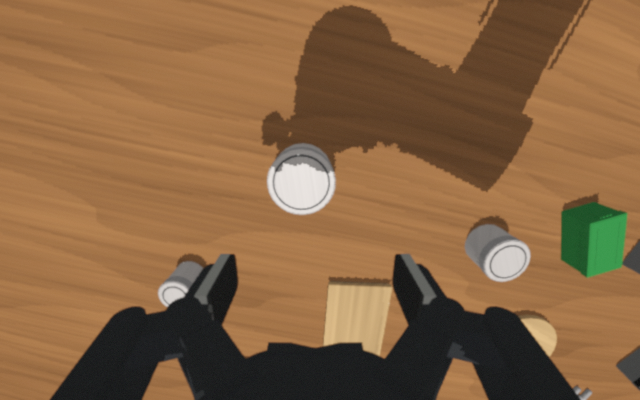

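```bash
python3 - <<'E'
from h import *
plan([.396,-.2565,.010])
E
```

```text
t 1.82 pos [ 403.  -242.2  174.5] jaw yaw 102.8 tilt 0.51 grip 84.9 F [-1.   0.7 -0.6] q6 -1.13
turn [ 0.   -0.02 -0.05] shift before turn [ 5.48 -0.46 -0.31]  after turn [ 5.48 -0.41 -0.33]
```

Request:
play_rows(
  commands="85 0 -0.41 -0.33 0 0 -0.05;85 0.8 0 0 0 0 0;85 0.8 0 0 0 0 0;85 0.8 0 0 0 0 0;85 0 0 0 0 0 0;85 0 0 0 0 0 0",
)

```text
time_s: 2.58
tool_pos: [0.3922, -0.2634, 0.1027]
eef_rot: [-0.175, 1.566, 0.166]
contact_force: [-0.2, -0.1, 0.2]
grip_width: 0.085
```

```bash
python3 - <<'E'
from h import *
plan([.396,-.2565,.010])
E
```

```text
t 2.58 pos [ 392.2 -263.4  102.7] jaw yaw 102.4 tilt 0.32 grip 85.0 F [-0.2 -0.1  0.2] q6 -1.10
turn [-0.   -0.01  0.03] shift before turn [3.09 0.21 0.18]  after turn [3.09 0.2  0.17]
```

Request:
play_rows(
  commands="85 0 0.2 0.17 0 0 0.03;85 0.8 0 0 0 0 0;85 0 0 0 0 0 0;85 0 0 0 0 0 0",
)

```text
time_s: 3.08
tool_pos: [0.3991, -0.257, 0.0826]
eef_rot: [-0.173, 1.559, 0.168]
contact_force: [0.3, 1.3, -0.1]
grip_width: 0.0845
```

```bash
python3 - <<'E'
from h import *
plan([.396,-.2565,.010])
E
```

```text
t 3.08 pos [ 399.1 -257.    82.6] jaw yaw 102.5 tilt 0.34 grip 84.5 F [ 0.3  1.3 -0.1] q6 -1.11
turn [0.   0.03 0.02] shift before turn [ 2.42  0.05 -0.11]  after turn [ 2.42  0.04 -0.1 ]
```

Request:
play_rows(
  commands="85 0 0.03 -0.09 0 0 0;85 0.8 0 0 0 0 0;85 0.8 0 0 0 0 0;85 0.4 0 0 0 0 0;85 0 0 0 0 0 0;85 0 0 0 0 0 0",
)

```text
time_s: 3.82
tool_pos: [0.3999, -0.2581, 0.0262]
eef_rot: [-0.178, 1.551, 0.165]
contact_force: [0.1, -0.1, 0.4]
grip_width: 0.0849
```

```bash
python3 - <<'E'
from h import *
plan([.396,-.2565,.010])
E
```

```text
t 3.83 pos [ 399.9 -258.1   26.2] jaw yaw 102.5 tilt 0.86 grip 84.9 F [ 0.1 -0.1  0.4] q6 -1.11
turn [0.   0.07 0.05] shift before turn [ 0.54  0.09 -0.12]  after turn [ 0.54  0.08 -0.11]
```

Request:
play_rows(
  commands="85 0.25 0.05 -0.12 0 0.1 0.05;85 0.25 0 0 0 0 0;85 0 0 0 0 0 0;85 0 0 0 0 0 0",
)

```text
time_s: 4.32
tool_pos: [0.3968, -0.2578, 0.0113]
eef_rot: [-0.173, 1.569, 0.171]
contact_force: [0.9, -0.5, -0.1]
grip_width: 0.0846
```

```bash
python3 - <<'E'
from h import *
plan([.396,-.2565,.010])
E
```

```text
t 4.33 pos [ 396.8 -257.8   11.3] jaw yaw 102.5 tilt 0.28 grip 84.6 F [ 0.9 -0.5 -0.1] q6 -1.11
turn [-0.   -0.03  0.01] shift before turn [ 0.04  0.05 -0.02]  after turn [ 0.04  0.05 -0.02]
```

Close the grip and lift slightly.

Request:
play_rows(
  commands="60 0 0 0 0 0 0;60 0 0 0 0 0 0;60 0 0 0 0 0 0;60 0 0 0 0 0 0;60 0 0 0 0 0 0",
  newtons=50,
)

```text
time_s: 4.95
tool_pos: [0.3969, -0.2577, 0.0118]
eef_rot: [-0.173, 1.568, 0.171]
contact_force: [-0.9, 0.4, 0.6]
grip_width: 0.0669
```

```bash
python3 - <<'E'
from h import *
plan([.585,.114,.17],90)
im=save('top','t2.png'); im2=save('side','s2b.png')
crop(im[:,:,::-1],390,190,100,100,6,'c3.png'); crop(im2[:,:,::-1],340,100,100,100,6,'c4.png')
E
```

```text
t 4.95 pos [ 396.9 -257.7   11.8] jaw yaw 102.6 tilt 0.25 grip 66.9 F [-0.9  0.4  0.6] q6 -1.11
turn [ 1.26 -0.02  0.01] shift before turn [-5.32 10.72  8.79]  after turn [-5.27 12.39  6.27]
```

View pics/c4.png

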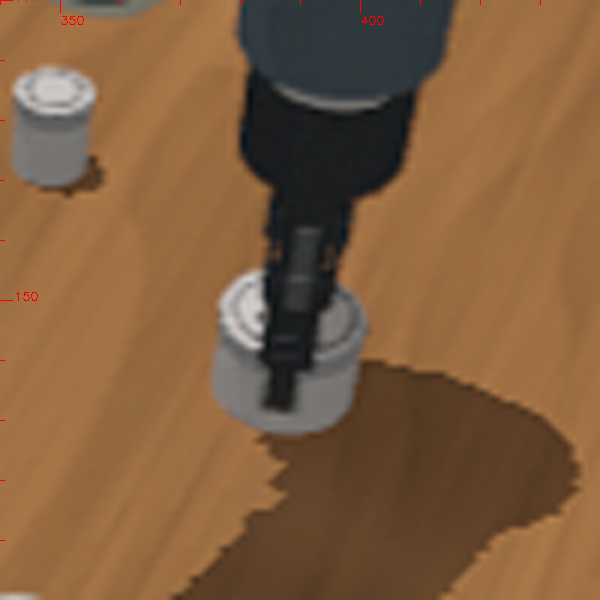

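Request:
play_rows(
  commands="60 -0.5 0 0 0 0 0;60 -0.9 0 0 0 0 0;60 -0.9 0 0 0 0 0;60 -0.9 0.3 0.2 0 0 0;60 0 0.8 0.65 0 0 0;60 0 1 0.82 0 0 0;60 0 1 0.82 0 0 0;60 0 1 0.82 0 0 0;60 0 1 0.82 0 0 0;60 0 1 0.82 0 0 0;60 0 1 0.82 0 0 0;60 0 1 0.82 0 0 0;60 0 1 0.82 0 0 0;60 0 0.8 0.7 0 0 0;60 0 0.3 0.3 0 0 0;60 0 0 0 0 0 0;60 0 0 0 0 0 0",
)

```text
time_s: 7.18
tool_pos: [0.5704, 0.1072, 0.0916]
eef_rot: [-0.159, 1.602, 0.171]
contact_force: [0.4, 0.2, -3.8]
grip_width: 0.0665
```

```bash
python3 - <<'E'
from h import *
plan([.586,.114,.0268])
E
```

```text
t 7.17 pos [570.4 107.2  91.6] jaw yaw 102.0 tilt 2.20 grip 66.5 F [ 0.4  0.2 -3.8] q6 -1.79
turn [ 0.   -0.21 -0.07] shift before turn [2.14 0.09 0.63]  after turn [2.16 0.11 0.55]
```

Request:
play_rows(
  commands="60 0 0.1 0.5 0 -0.2 -0.07;60 0.3 0 0 0 0 0;60 0.6 0 0 0 0 0;60 0 0 0 0 0 0;60 0 0 0 0 0 0",
)

```text
time_s: 7.8
tool_pos: [0.5816, 0.109, 0.0629]
eef_rot: [-0.162, 1.57, 0.16]
contact_force: [0.1, 0.4, -3.1]
grip_width: 0.0665
```

```bash
python3 - <<'E'
from h import *
plan([.587,.114,.0268])
o=ctrl.get_obs(); save('wrist','w2.png')
a=np.linspace(0,2*np.pi,73)
E
```

```text
t 7.8 pos [581.6 109.   62.9] jaw yaw 101.8 tilt 0.33 grip 66.5 F [ 0.1  0.4 -3.1] q6 -1.81
turn [-0.   -0.03  0.  ] shift before turn [1.2  0.13 0.22]  after turn [1.2  0.13 0.21]
```

View pics/w2.png

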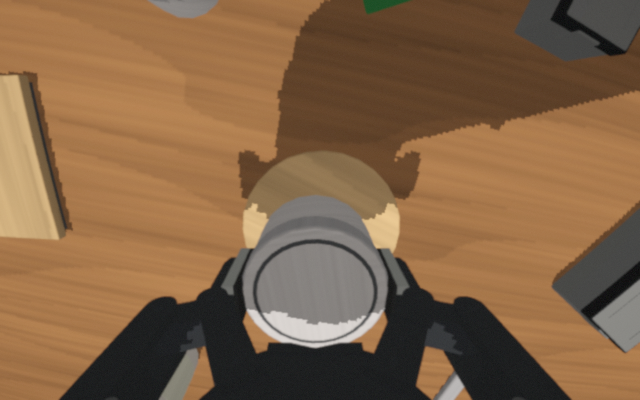

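```bash
cat >> h.py <<'E'
from scipy.optimize import least_squares
def circ(name,pts,z,r,o=None):
    P=np.array([px2w(name,u,v,z,o)[:2] for u,v in pts])
    f=least_squares(lambda c:np.hypot(*(P-c).T)-r,P.mean(0)); print(name,'centre',np.round(f.x*1000,1),'res mm',np.round(f.fun*1000,1)); return f.x
E
python3 - <<'E'
from h import *
o=ctrl.get_obs(); im=cv2.imread('pics/w2.png'); crop(im,225,140,200,125,4,'c5.png')
E
```

```text
(no output)
```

View pics/c5.png

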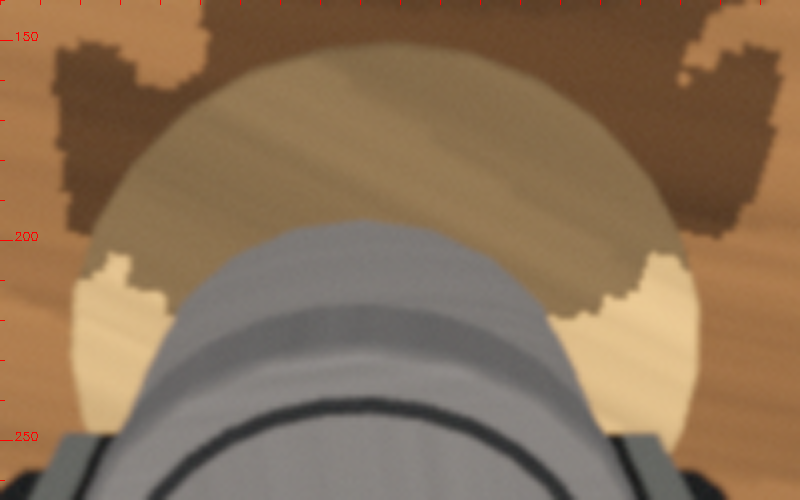

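```bash
python3 - <<'E'
from h import *
o=ctrl.get_obs()
p=[(72,340),(95,225),(160,135),(250,70),(390,43),(520,73),(620,145),(685,240),(700,320)]
circ('wrist',[(x/4+225-.375,y/4+140-.375) for x,y in p],.014,.060,o)
circ('wrist',[(243,287),(388,287),(316,347),(316,228)],.099,.034,o)
E
```

```text
wrist centre [587.1 114.3] res mm [-0.7 -0.3 -0.2  0.7  0.5 -0.1 -0.7 -0.  -0.4]
wrist centre [580.1 108.5] res mm [-0.8 -0.7 -1.4 -1.3]
```

Request:
play_rows(
  commands="60 0.2 0.15 0.25 0 0 0;60 0.4 0 0 0 0 0;60 0 0 0 0 0 0;60 0 0 0 0 0 0",
)

```text
time_s: 8.35
tool_pos: [0.5886, 0.1155, 0.044]
eef_rot: [-0.162, 1.57, 0.161]
contact_force: [-0.2, 0.7, -4.9]
grip_width: 0.0668
```

```bash
python3 - <<'E'
from h import *
plan([.588,.1145,.0268])
E
```

```text
t 8.35 pos [588.6 115.5  44. ] jaw yaw 101.8 tilt 0.30 grip 66.8 F [-0.2  0.7 -4.9] q6 -1.82
turn [-0.   -0.03  0.  ] shift before turn [ 0.57 -0.03 -0.02]  after turn [ 0.57 -0.03 -0.03]
```

Request:
play_rows(
  commands="60 0.3 -0.02 -0.03 0 0 0;60 0.25 0 0 0 0 0;60 0 0 0 0 0 0;60 0 0 0 0 0 0",
)

```text
time_s: 8.85
tool_pos: [0.5875, 0.1145, 0.0264]
eef_rot: [-0.162, 1.57, 0.161]
contact_force: [-0.7, 0.4, -4.1]
grip_width: 0.067
```

```bash
python3 - <<'E'
from h import *
plan([.588,.1145,.0268])
E
```

```text
t 8.85 pos [587.5 114.5  26.4] jaw yaw 101.8 tilt 0.31 grip 67.0 F [-0.7  0.4 -4.1] q6 -1.82
turn [-0.   -0.03  0.  ] shift before turn [-0.01 -0.    0.01]  after turn [-0.01 -0.    0.01]
```

Request:
play_rows(
  commands="60 0.03 0 0 0 0 0;60 0 0 0 0 0 0;85 0 0 0 0 0 0;85 0 0 0 0 0 0;85 0 0 0 0 0 0;85 -0.3 0 0 0 0 0;85 -0.8 0 0 0 0 0;85 -1 0 0 0 0 0;85 -1 0 0 0 0 0;85 0 0 0 0 0 0;85 0 0 0 0 0 0",
)

```text
time_s: 10.22
tool_pos: [0.5906, 0.1151, 0.1277]
eef_rot: [-0.162, 1.561, 0.162]
contact_force: [-0.1, 0.2, -0.8]
grip_width: 0.0848
```

```bash
python3 - <<'E'
from h import *
plan([.435,-.007,.11])
o=ctrl.get_obs(); im=save('wrist','w3.png'); crop(im[:,:,::-1],200,140,240,190,3,'c6.png')
E
```

```text
t 10.22 pos [590.6 115.1 127.7] jaw yaw 101.8 tilt 0.23 grip 84.8 F [-0.1  0.2 -0.8] q6 -1.82
turn [0.   0.02 0.  ] shift before turn [ 0.57 -2.92 -5.91]  after turn [ 0.59 -2.92 -5.91]
```

View pics/w3.png

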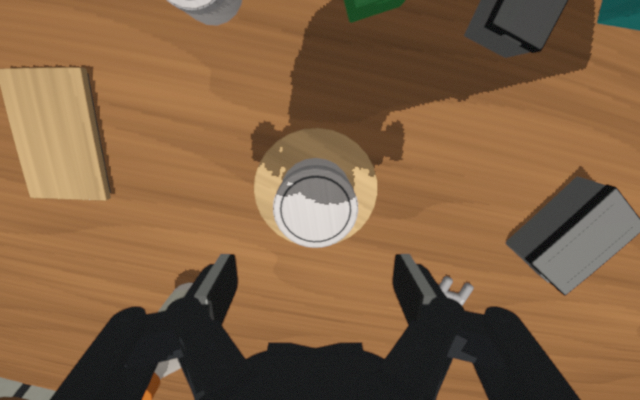

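View pics/c6.png

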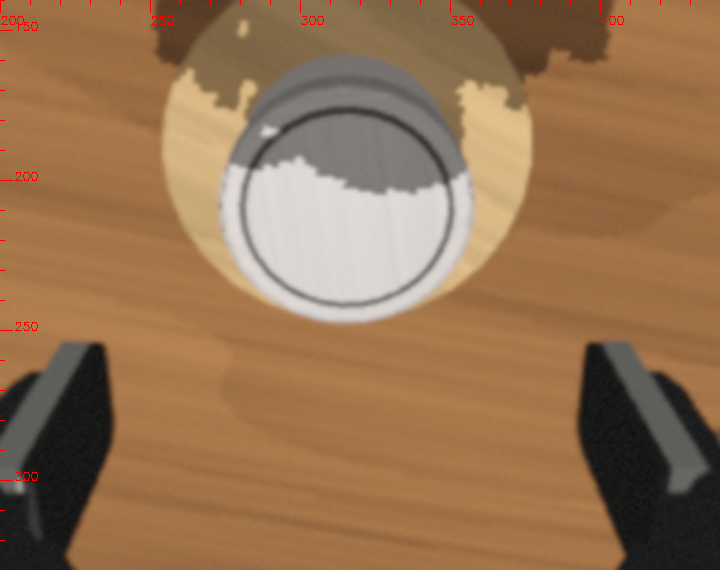

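```bash
python3 - <<'E'
from h import *
o=ctrl.get_obs()
f=lambda p:[(x/3+200-.333,y/3+140-.333) for x,y in p]
circ('wrist',f([(241,207),(453,207),(347,107),(347,306)]),.062,.0286,o)
circ('wrist',f([(162,145),(532,145),(187,65),(180,215),(515,215),(230,280)]),.014,.06,o)
E
```

```text
wrist centre [588.1 114.2] res mm [-0.2 -0.2 -0.  -0.1]
wrist centre [587.9 114.7] res mm [ 0.1 -0.9 -1.5 -0.6 -1.2 -0.3]
```

Request:
play_rows(
  commands="85 0 -0.4 -0.8 0 0 0;85 0 -0.45 -0.9 0 0 0;85 0 -0.5 -1 0 0 0;85 0 -0.5 -1 0 0 0;85 0 -0.5 -1 0 0 0;85 0 -0.4 -0.8 0 0 0;85 0 -0.15 -0.3 0 0 0;85 0 0 0 0 0 0;85 0 0 0 0 0 0",
)

```text
time_s: 11.4
tool_pos: [0.4313, -0.0099, 0.122]
eef_rot: [-0.165, 1.57, 0.16]
contact_force: [0.0, 0.5, -0.3]
grip_width: 0.0853
```

```bash
python3 - <<'E'
from h import *
plan([.4345,-.007,.011])
o=ctrl.get_obs(); im=save('wrist','w4.png'); crop(im[:,:,::-1],220,120,200,140,4,'c7.png')
E
```

```text
t 11.4 pos [431.3  -9.9 122. ] jaw yaw 101.9 tilt 0.37 grip 85.3 F [ 0.   0.5 -0.3] q6 -1.71
turn [-0.   -0.03  0.01] shift before turn [3.7  0.08 0.15]  after turn [3.7  0.07 0.12]
```

View pics/c7.png

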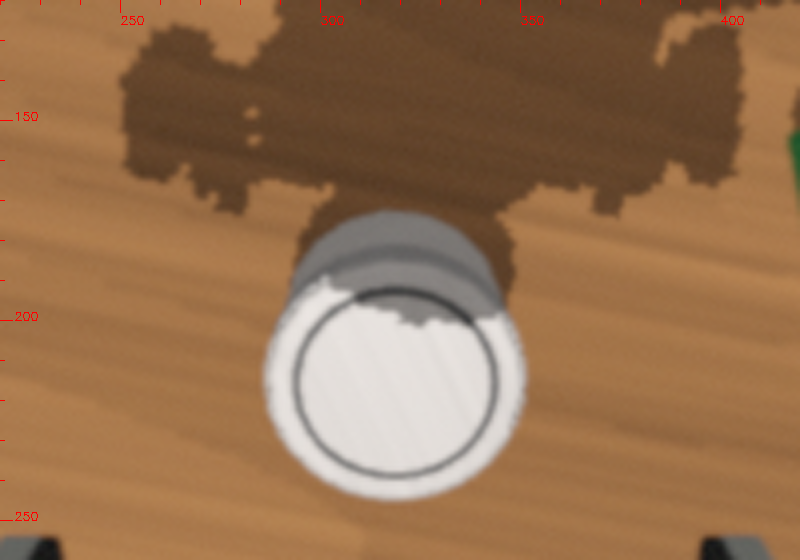

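```bash
python3 - <<'E'
from h import *
o=ctrl.get_obs()
c=circ('wrist',[(x/4+220-.375,y/4+120-.375) for x,y in [(294,383),(497,383),(395.5,287),(395.5,478)]],.048,.0209,o)
plan([*c,.0115])
E
```

```text
wrist centre [435.6  -6.6] res mm [0.4 0.4 0.7 0.7]
t 11.45 pos [431.3  -9.9 122. ] jaw yaw 101.9 tilt 0.38 grip 85.1 F [-0.5  0.9  1. ] q6 -1.71
turn [-0.   -0.03  0.01] shift before turn [3.68 0.09 0.19]  after turn [3.68 0.08 0.16]
```

Request:
play_rows(
  commands="85 0.4 0.09 0.16 0 0 0;85 0.8 0 0 0 0 0;85 0.8 0 0 0 0 0;85 0.5 0 0 0 0 0;85 0 0 0 0 0 0;85 0 0 0 0 0 0",
)

```text
time_s: 12.2
tool_pos: [0.4375, -0.004, 0.0412]
eef_rot: [-0.167, 1.572, 0.162]
contact_force: [-0.1, -0.4, 0.4]
grip_width: 0.0849
```

```bash
python3 - <<'E'
from h import *
plan([.4355,-.0067,.0115])
E
```

```text
t 12.2 pos [437.5  -4.   41.2] jaw yaw 102.0 tilt 0.50 grip 84.9 F [-0.1 -0.4  0.4] q6 -1.72
turn [-0.   -0.05  0.02] shift before turn [ 0.99 -0.07 -0.08]  after turn [ 0.99 -0.07 -0.08]
```

Request:
play_rows(
  commands="85 0.3 -0.07 -0.08 0 -0.05 0.02;85 0.6 0 0 0 0 0;85 0.05 0 0 0 0 0;85 0 0 0 0 0 0;85 0 0 0 0 0 0",
)

```text
time_s: 12.82
tool_pos: [0.437, -0.0064, 0.0136]
eef_rot: [-0.162, 1.558, 0.166]
contact_force: [-0.4, 0.3, 0.9]
grip_width: 0.0847
```

```bash
python3 - <<'E'
from h import *
plan([.4355,-.0067,.0115])
E
```

```text
t 12.82 pos [437.   -6.4  13.6] jaw yaw 102.0 tilt 0.38 grip 84.7 F [-0.4  0.3  0.9] q6 -1.71
turn [-0.    0.04 -0.01] shift before turn [ 0.07  0.   -0.05]  after turn [ 0.07  0.   -0.05]
```

Request:
play_rows(
  commands="85 0.05 0 -0.05 0 0.04 0;45 0 0 0 0 0 0;45 0 0 0 0 0 0;45 0 0 0 0 0 0;45 0 0 0 0 0 0;45 0 0 0 0 0 0;45 0 0 0 0 0 0",
  newtons=45,
)

```text
time_s: 13.7
tool_pos: [0.4362, -0.0063, 0.0131]
eef_rot: [-0.163, 1.564, 0.166]
contact_force: [-1.2, 0.4, 0.4]
grip_width: 0.0527
```

```bash
python3 - <<'E'
from h import *
plan([.588,.1145,.14])
E
```

```text
t 13.7 pos [436.2  -6.3  13.1] jaw yaw 102.0 tilt 0.14 grip 52.7 F [-1.2  0.4  0.4] q6 -1.71
turn [-0.    0.01 -0.01] shift before turn [-4.22  2.9   5.79]  after turn [-4.23  2.89  5.79]
```

Request:
play_rows(
  commands="45 -0.5 0 0 0 0 0;45 -0.9 0 0 0 0 0;45 -0.9 0 0 0 0 0;45 -0.9 0 0 0 0 0;45 -0.7 0.3 0.6 0 0 0;45 0 0.45 0.9 0 0 0;45 0 0.5 1 0 0 0;45 0 0.5 1 0 0 0;45 0 0.5 1 0 0 0;45 0 0.4 0.8 0 0 0;45 0 0.2 0.4 0 0 0;45 0 0 0 0 0 0;45 0 0 0 0 0 0",
)

```text
time_s: 15.32
tool_pos: [0.5794, 0.1137, 0.1194]
eef_rot: [-0.158, 1.592, 0.163]
contact_force: [0.4, -0.6, -2.5]
grip_width: 0.0528
```

```bash
python3 - <<'E'
from h import *
plan([.588,.1145,.0765])
o=ctrl.get_obs(); save('wrist','w5.png')
E
```

```text
t 15.32 pos [579.4 113.7 119.4] jaw yaw 101.7 tilt 1.55 grip 52.8 F [ 0.4 -0.6 -2.5] q6 -1.81
turn [ 0.   -0.15 -0.03] shift before turn [ 1.42 -0.04  0.32]  after turn [ 1.43 -0.03  0.29]
```

View pics/w5.png

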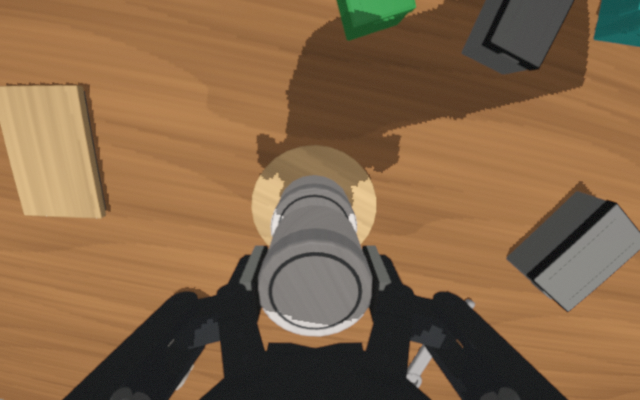

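```bash
python3 - <<'E'
from h import *
o=ctrl.get_obs(); im=cv2.imread('pics/w5.png'); crop(im,250,230,130,115,5,'c8.png')
E
```

```text
(no output)
```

View pics/c8.png

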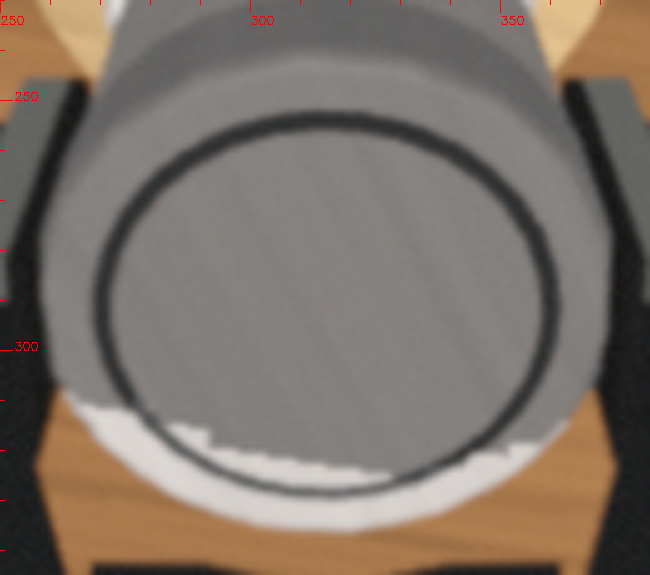

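```bash
python3 - <<'E'
from h import *
o=ctrl.get_obs()
c=circ('wrist',[(x/5+250-.4,y/5+230-.4) for x,y in [(101,303),(552,303),(326.5,120),(326.5,490)]],.1543,.0213,o)
M=R.from_rotvec(o['eef_rot']).as_matrix(); print('tool frame offset mm',np.round(M.T@(np.r_[c,.1543]-o['tool_pos'])*1000,1))
E
```

```text
wrist centre [579.7 113. ] res mm [-0.3 -0.3 -0.9 -1. ]
tool frame offset mm [-34.8  -0.5  -0.7]
```

Request:
play_rows(
  commands="45 0.2 0 0.31 0 -0.15 -0.03;45 0.6 0 0 0 0 0;45 0 0 0 0 0 0;45 0 0 0 0 0 0",
)

```text
time_s: 15.88
tool_pos: [0.5874, 0.1139, 0.097]
eef_rot: [-0.158, 1.563, 0.159]
contact_force: [0.2, 0.5, -3.4]
grip_width: 0.0531
```

```bash
python3 - <<'E'
from h import *
plan([.5887,.1146,.0756])
E
```

```text
t 15.88 pos [587.4 113.9  97. ] jaw yaw 101.6 tilt 0.14 grip 53.1 F [ 0.2  0.5 -3.4] q6 -1.82
turn [-0.    0.01 -0.  ] shift before turn [0.71 0.01 0.05]  after turn [0.71 0.02 0.05]
```

Request:
play_rows(
  commands="45 0.3 0.01 0.02 0 0 0;45 0.35 0 0 0 0 0;45 0.03 0 0 0 0 0;45 0 0 0 0 0 0",
)

```text
time_s: 16.38
tool_pos: [0.5884, 0.1143, 0.0762]
eef_rot: [-0.158, 1.561, 0.159]
contact_force: [-0.8, 0.5, -3.3]
grip_width: 0.0532
```

```bash
python3 - <<'E'
from h import *
plan([.5887,.1146,.0756])
E
```

```text
t 16.38 pos [588.4 114.3  76.2] jaw yaw 101.6 tilt 0.22 grip 53.2 F [-0.8  0.5 -3.3] q6 -1.82
turn [-0.    0.02 -0.  ] shift before turn [0.02 0.01 0.01]  after turn [0.02 0.01 0.01]
```

Request:
play_rows(
  commands="45 0.03 0 0 0 0 0;45 0 0 0 0 0 0;85 0 0 0 0 0 0;85 0 0 0 0 0 0;85 0 0 0 0 0 0;85 0 0 0 0 0 0;85 -0.3 0 0 0 0 0;85 -0.9 0 0 0 0 0;85 -1 0 0 0 0 0;85 -1 0 0 0 0 0;85 0 0 0 0 0 0;85 0 0 0 0 0 0",
)

```text
time_s: 17.88
tool_pos: [0.59, 0.1144, 0.1801]
eef_rot: [-0.158, 1.553, 0.16]
contact_force: [-0.3, 1.6, -0.3]
grip_width: 0.0852
```

```bash
python3 - <<'E'
from h import *
plan([.5645,-.3755,.17])
o=ctrl.get_obs(); im=save('wrist','w6.png'); crop(im[:,:,::-1],220,120,200,140,4,'c9.png')
E
```

```text
t 17.88 pos [590.  114.4 180.1] jaw yaw 101.6 tilt 0.68 grip 85.2 F [-0.3  1.6 -0.3] q6 -1.82
turn [-0.    0.07 -0.  ] shift before turn [  0.29 -15.82  -4.13]  after turn [  0.34 -15.82  -4.13]
```

View pics/c9.png

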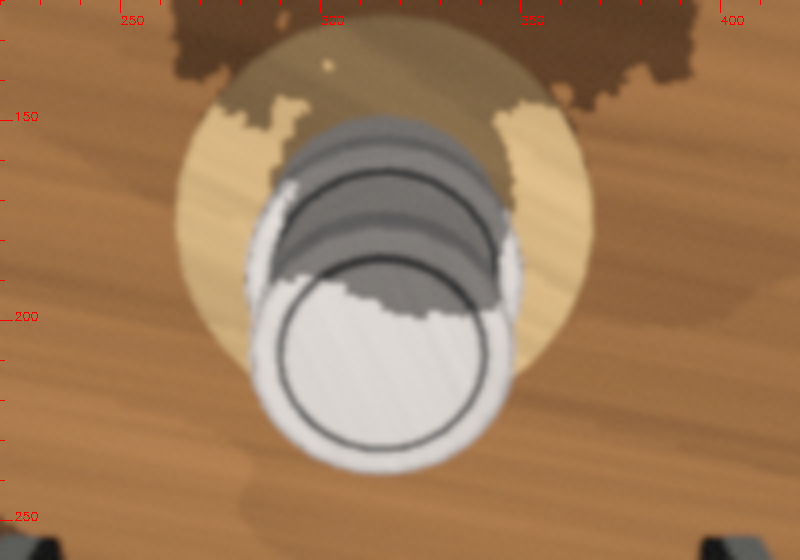

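```bash
python3 - <<'E'
from h import *
o=ctrl.get_obs(); g=lambda p:[(x/4+220-.375,y/4+120-.375) for x,y in p]
circ('wrist',g([(280,354),(487,354),(383.5,257),(383.5,450)]),.110,.0211,o)
circ('wrist',g([(250,352),(514,352),(382,472),(280,425),(487,425)]),.110,.027,o)
circ('wrist',g([(284,222),(387,172),(498,235),(450,190),(320,188)]),.062,.0286,o)
E
```

```text
wrist centre [588.6 113.9] res mm [0.1 0.1 0.1 0.1]
wrist centre [588.1 113.6] res mm [ 0.2 -0.1  0.  -0.2  0.1]
wrist centre [588.3 114.7] res mm [ 0.7 -0.6  1.1 -0.5  0.3]
```

Request:
play_rows(
  commands="85 0 -0.6 -0.16 0 0.07 0;85 0 -1 -0.26 0 0 0;85 0 -1 -0.26 0 0 0;85 0 -1 -0.26 0 0 0;85 0 -1 -0.26 0 0 0;85 0 -1 -0.26 0 0 0;85 0 -1 -0.26 0 0 0;85 0 -1 -0.26 0 0 0;85 0 -1 -0.26 0 0 0;85 0 -1 -0.26 0 0 0;85 0 -1 -0.26 0 0 0;85 0 -1 -0.26 0 0 0;85 0 -1 -0.26 0 0 0;85 0.1 -1 -0.26 0 0 0;85 0.3 -1 -0.26 0 0 0;85 0.5 -0.7 -0.18 0 0 0;85 0.5 -0.3 0 0 0 0;85 0 0 0 0 0 0;85 0 0 0 0 0 0",
)

```text
time_s: 20.3
tool_pos: [0.5522, -0.3947, 0.123]
eef_rot: [-0.152, 1.598, 0.161]
contact_force: [-0.3, -0.3, 0.8]
grip_width: 0.0853
```

```bash
python3 - <<'E'
from h import *
plan([.5645,-.3755,.011])
o=ctrl.get_obs(); im=save('wrist','w7.png')
E
```

```text
t 20.3 pos [ 552.2 -394.7  123. ] jaw yaw 101.3 tilt 1.91 grip 85.3 F [-0.3 -0.3  0.8] q6 -0.99
turn [ 0.   -0.18 -0.05] shift before turn [3.72 0.51 0.65]  after turn [3.73 0.55 0.53]
```

View pics/w7.png

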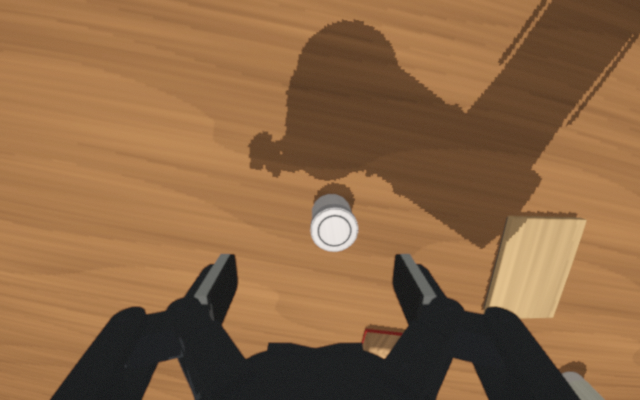

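```bash
python3 - <<'E'
from h import *
o=ctrl.get_obs(); im=cv2.imread('pics/w7.png'); 
print(px2w('wrist',334.5,230.8,.048,o))
E
```

```text
[ 0.56544702 -0.37447324  0.048     ]
```

Request:
play_rows(
  commands="85 0.4 0.53 0.53 0 -0.18 -0.05;85 0.5 0 0 0 0 0;85 0 0 0 0 0 0;85 0 0 0 0 0 0",
)

```text
time_s: 20.85
tool_pos: [0.5663, -0.3742, 0.098]
eef_rot: [-0.16, 1.562, 0.156]
contact_force: [-0.5, -0.1, 0.6]
grip_width: 0.0848
```

```bash
python3 - <<'E'
from h import *
plan([.5645,-.3755,.012])
o=ctrl.get_obs(); im=save('wrist','w8.png');crop(im[:,:,::-1],260,160,120,120,5,'c10.png')
E
```

```text
t 20.85 pos [ 566.3 -374.2   98. ] jaw yaw 101.6 tilt 0.25 grip 84.8 F [-0.5 -0.1  0.6] q6 -1.02
turn [0.   0.02 0.02] shift before turn [ 2.87 -0.02 -0.08]  after turn [ 2.87 -0.03 -0.07]
```

View pics/c10.png

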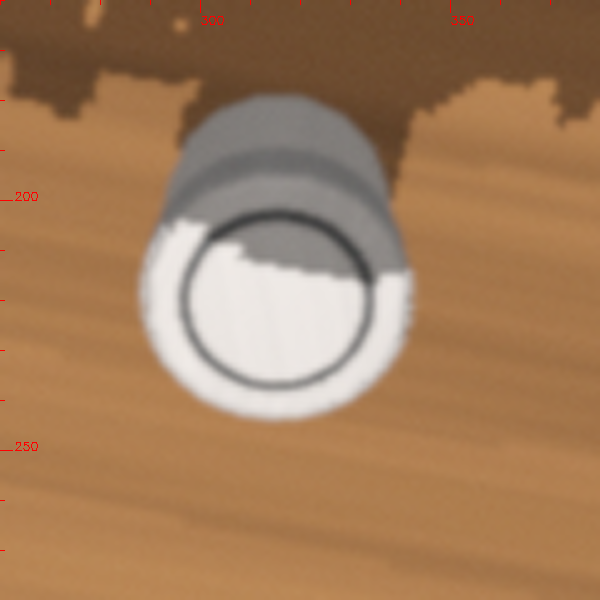

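```bash
python3 - <<'E'
from h import *
o=ctrl.get_obs()
c=circ('wrist',[(x/5+260-.4,y/5+160-.4) for x,y in [(184,300),(372,300),(278,214),(278,385)]],.048,.0139,o)
plan([*c,.012])
E
```

```text
wrist centre [ 565.  -374.8] res mm [0.2 0.2 0.  0. ]
t 20.9 pos [ 566.2 -374.2   97.7] jaw yaw 101.5 tilt 0.23 grip 85.3 F [-0.2 -0.5 -0.5] q6 -1.02
turn [0.   0.02 0.01] shift before turn [ 2.86 -0.01 -0.05]  after turn [ 2.86 -0.01 -0.04]
```

Request:
play_rows(
  commands="85 0.4 0 -0.05 0 0 0;85 0.8 0 0 0 0 0;85 0.8 0 0 0 0 0;85 0.4 0 0 0 0 0;85 0 0 0 0 0 0;85 0 0 0 0 0 0",
)

```text
time_s: 21.65
tool_pos: [0.5649, -0.3764, 0.0236]
eef_rot: [-0.16, 1.56, 0.154]
contact_force: [0.5, -0.1, 0.5]
grip_width: 0.0847
```

```bash
python3 - <<'E'
from h import *
plan([.565,-.3748,.012])
E
```

```text
t 21.65 pos [ 564.9 -376.4   23.6] jaw yaw 101.5 tilt 0.35 grip 84.7 F [ 0.5 -0.1  0.5] q6 -1.01
turn [0.   0.03 0.02] shift before turn [0.39 0.05 0.01]  after turn [0.39 0.05 0.01]
```

Request:
play_rows(
  commands="85 0.36 0.05 0 0 0.03 0.02;85 0 0 0 0 0 0;30 0 0 0 0 0 0;30 0 0 0 0 0 0;30 0 0 0 0 0 0;30 0 0 0 0 0 0;30 0 0 0 0 0 0;30 0 0 0 0 0 0",
  newtons=35,
)

```text
time_s: 22.65
tool_pos: [0.566, -0.3753, 0.0144]
eef_rot: [-0.159, 1.563, 0.155]
contact_force: [0.4, 0.0, -0.3]
grip_width: 0.0392
```

```bash
python3 - <<'E'
from h import *
plan([.588,.114,.17])
E
```

```text
t 22.65 pos [ 566.  -375.3   14.4] jaw yaw 101.5 tilt 0.20 grip 39.2 F [ 0.4  0.  -0.3] q6 -1.02
turn [0.   0.01 0.02] shift before turn [-5.22 15.82  3.98]  after turn [-5.19 15.84  3.96]
```

Request:
play_rows(
  commands="30 -0.5 0 0 0 0 0;30 -1 0 0 0 0 0;30 -1 0 0 0 0 0;30 -1 0 0 0 0 0;30 -1 0 0 0 0 0;30 -1 0.4 0.1 0 0 0;30 -0.5 0.8 0.2 0 0 0;30 -0.2 1 0.25 0 0 0;30 0 1 0.25 0 0 0;30 0 1 0.25 0 0 0;30 0 1 0.25 0 0 0;30 0 1 0.25 0 0 0;30 0 1 0.25 0 0 0;30 0 1 0.25 0 0 0;30 0 1 0.25 0 0 0;30 0 1 0.25 0 0 0;30 0 1 0.25 0 0 0;30 0 1 0.25 0 0 0;30 0 0 0 0 0 0;30 0 0 0 0 0 0",
)

```text
time_s: 25.15
tool_pos: [0.5723, 0.0288, 0.2094]
eef_rot: [-0.159, 1.57, 0.166]
contact_force: [-0.2, -0.3, -1.0]
grip_width: 0.0391
```

```bash
python3 - <<'E'
from h import *
plan([.588,.114,.17])
E
```

```text
t 25.15 pos [572.3  28.8 209.4] jaw yaw 101.9 tilt 0.38 grip 39.1 F [-0.2 -0.3 -1. ] q6 -1.68
turn [ 0.   -0.03 -0.03] shift before turn [1.32 2.67 1.1 ]  after turn [1.31 2.67 1.1 ]
```

Request:
play_rows(
  commands="30 0 0.7 0.3 0 0 0;30 0.2 0.9 0.37 0 0 0;30 0.3 0.8 0.35 0 0 0;30 0.3 0.2 0.1 0 0 0;30 0 0 0 0 0 0;30 0 0 0 0 0 0",
)

```text
time_s: 25.9
tool_pos: [0.5892, 0.1139, 0.1851]
eef_rot: [-0.156, 1.57, 0.163]
contact_force: [0.2, 1.1, -1.1]
grip_width: 0.0391
```

```bash
python3 - <<'E'
from h import *
plan([.588,.114,.126])
im=save('wrist','w9.png');crop(im[:,:,::-1],230,110,170,190,3,'c11.png')
E
```

```text
t 25.9 pos [589.2 113.9 185.1] jaw yaw 101.6 tilt 0.38 grip 39.1 F [ 0.2  1.1 -1.1] q6 -1.81
turn [ 0.   -0.03 -0.03] shift before turn [ 1.97  0.   -0.03]  after turn [ 1.97  0.01 -0.04]
```

View pics/c11.png

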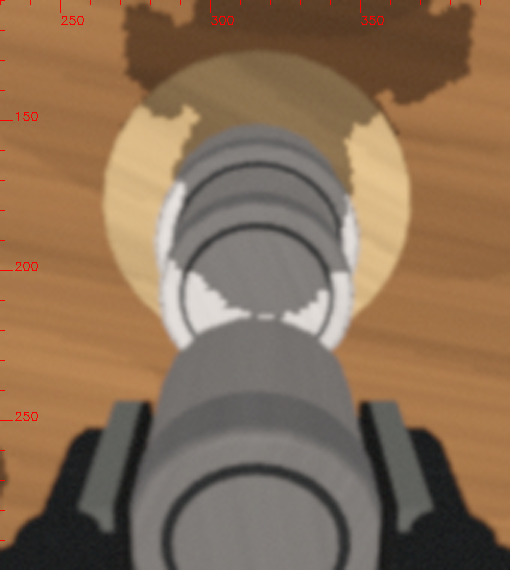

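```bash
python3 - <<'E'
from h import *
im=cv2.imread('pics/w9.png');crop(im,260,240,110,100,6,'c12.png')
E
```

```text
(no output)
```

View pics/c12.png

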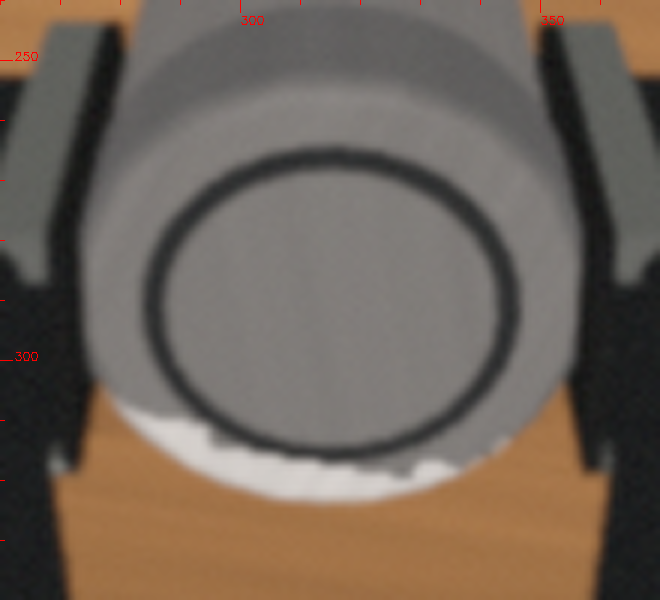

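```bash
python3 - <<'E'
from h import *
o=ctrl.get_obs(); z=o['tool_pos'][2]+.048-.0144
c=circ('wrist',[(x/6+260-.42,y/6+240-.42) for x,y in [(154,306),(508,306),(331,158),(331,452)]],z,.0143,o)
M=R.from_rotvec(o['eef_rot']).as_matrix(); print('tool frame offset mm',np.round(M.T@(np.r_[c,z]-o['tool_pos'])*1000,1))
E
```

```text
wrist centre [589. 113.] res mm [-0.5 -0.5 -0.5 -0.5]
tool frame offset mm [-33.6  -0.6  -0.5]
```

Request:
play_rows(
  commands="30 0.3 0.02 0 0 -0.03 -0.03;30 0.8 0 0 0 0 0;30 0.2 0 0 0 0 0;30 0 0 0 0 0 0;30 0 0 0 0 0 0",
)

```text
time_s: 26.58
tool_pos: [0.5897, 0.1128, 0.1466]
eef_rot: [-0.158, 1.561, 0.157]
contact_force: [0.2, 1.1, -2.4]
grip_width: 0.0393
```

```bash
python3 - <<'E'
from h import *
plan([.5888,.1145,.1249])
E
```

```text
t 26.57 pos [589.7 112.8 146.6] jaw yaw 101.5 tilt 0.26 grip 39.3 F [ 0.2  1.1 -2.4] q6 -1.82
turn [0.   0.03 0.01] shift before turn [ 0.72  0.06 -0.02]  after turn [ 0.72  0.06 -0.02]
```

Request:
play_rows(
  commands="30 0.3 0.06 -0.02 0 0.02 0.01;30 0.35 0 0 0 0 0;30 0 0 0 0 0 0;30 0 0 0 0 0 0",
)

```text
time_s: 27.08
tool_pos: [0.5892, 0.1148, 0.1265]
eef_rot: [-0.156, 1.563, 0.158]
contact_force: [1.0, -0.7, -0.9]
grip_width: 0.039
```

```bash
python3 - <<'E'
from h import *
plan([.5888,.1145,.1249])
E
```

```text
t 27.07 pos [589.2 114.8 126.5] jaw yaw 101.5 tilt 0.14 grip 39.0 F [ 1.  -0.7 -0.9] q6 -1.82
turn [-0.    0.01 -0.01] shift before turn [ 0.05 -0.01 -0.02]  after turn [ 0.05 -0.01 -0.02]
```

Request:
play_rows(
  commands="30 0.06 -0.01 -0.02 0 0 0;30 0 0 0 0 0 0;85 0 0 0 0 0 0;85 0 0 0 0 0 0;85 0 0 0 0 0 0;85 0 0 0 0 0 0;85 0 0 0 0 0 0;85 -0.3 0 0 0 0 0;85 -0.9 0 0 0 0 0;85 -1 0 0 0 0 0;85 -0.7 0 0 0 0 0;85 0 0 0 0 0 0;85 0 0 0 0 0 0",
)

```text
time_s: 28.7
tool_pos: [0.5893, 0.1141, 0.2181]
eef_rot: [-0.157, 1.558, 0.159]
contact_force: [0.9, 1.1, -1.3]
grip_width: 0.0848
```

```bash
python3 - <<'E'
from h import *
plan([.5757,.3815,.13],62.5)
im=save('wrist','w10.png');crop(im[:,:,::-1],230,110,170,150,4,'c13.png')
E
```

```text
t 28.7 pos [589.3 114.1 218.1] jaw yaw 101.5 tilt 0.38 grip 84.8 F [ 0.9  1.1 -1.3] q6 -1.82
turn [ 3.9   0.04 -0.02] shift before turn [2.95 8.82 1.31]  after turn [ 2.94  7.7  -4.52]
```

View pics/c13.png

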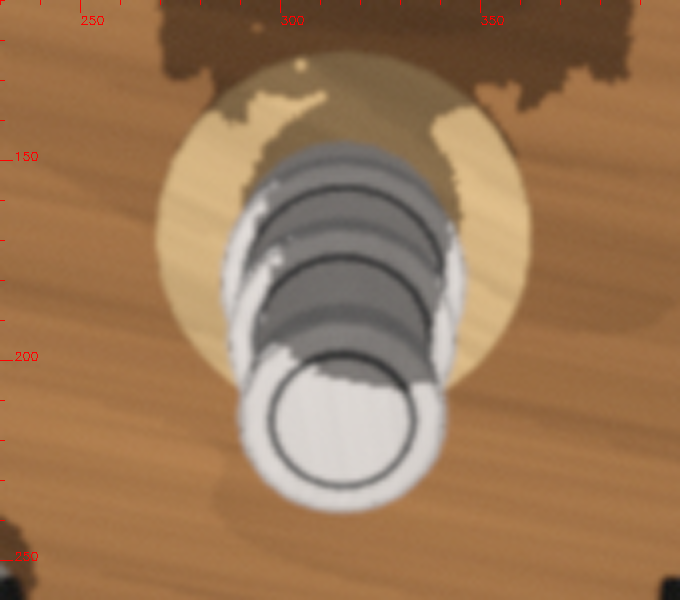

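```bash
python3 - <<'E'
from h import *
o=ctrl.get_obs(); g=lambda p:[(x/4+230-.375,y/4+110-.375) for x,y in p]
circ('wrist',g([(271,421),(414,421),(342.5,355),(342.5,486)]),.158,.0142,o)
print(px2w('wrist',230+342/4,0+110+(486+355)/8,.158,o))
E
```

```text
wrist centre [588.8 113.8] res mm [-0.1 -0.1 -0.3 -0.3]
[0.58880671 0.11398401 0.158     ]
```

Request:
play_rows(
  commands="85 0 0.6 0.1 0 0 0;85 0 1 0.15 -0.8 0 0;85 0 1 0.15 0 0 0;85 0 1 0.15 0 0 0;85 0 1 0.15 0 0 0;85 0 1 0.15 0 0 0;85 0 1 0.15 0 0 0;85 0 1 0.15 0 0 0;85 0 0.7 0.1 0 0 0;85 0 0 0 -1 0 0;85 0 0 0 -1 0 0;85 0 0 0 -1 0 0;85 0 0 0 -1 0 0;85 0 0 0 -1 0 0;85 0 0 0 -1 0 0;85 0 0 0 -1 0 0;85 0 0 0 -1 0 0;85 0 0 0 -1 0 0;85 0 0 0 -1 0 0",
)

```text
time_s: 31.12
tool_pos: [0.5379, 0.3792, 0.203]
eef_rot: [-1.622, 0.895, 1.632]
contact_force: [-0.7, -1.2, 0.5]
grip_width: 0.0845
```

```bash
python3 - <<'E'
from h import *
plan([.5757,.3815,.13],62.5)
E
```

```text
t 31.12 pos [537.9 379.2 203. ] jaw yaw -146.8 tilt 1.02 grip 84.5 F [-0.7 -1.2  0.5] q6 -0.27
turn [-2.93  0.01 -0.1 ] shift before turn [ 2.42 -1.14 -0.62]  after turn [ 2.43 -0.65 -1.08]
```

Request:
play_rows(
  commands="85 0 0 0 -1 0 0;85 0 0 0 -1 0 0;85 0 0 0 -0.9 0 -0.1;85 0.4 -0.3 -0.5 0 0 0;85 0.6 -0.3 -0.55 0 0 0;85 0.4 0 0 0 0 0;85 0 0 0 0 0 0;85 0 0 0 0 0 0",
)

```text
time_s: 32.12
tool_pos: [0.5743, 0.3826, 0.1545]
eef_rot: [-1.951, 0.477, 1.967]
contact_force: [0.1, 0.0, 0.2]
grip_width: 0.085
```

```bash
python3 - <<'E'
from h import *
plan([.5757,.3815,.12],62.5)
im=save('wrist','w11.png')
E
```

```text
t 32.12 pos [574.3 382.6 154.5] jaw yaw -117.1 tilt 0.52 grip 85.0 F [0.1 0.  0.2] q6 0.29
turn [ 0.04  0.04 -0.03] shift before turn [ 1.15  0.01 -0.07]  after turn [ 1.15  0.01 -0.06]
```

View pics/w11.png

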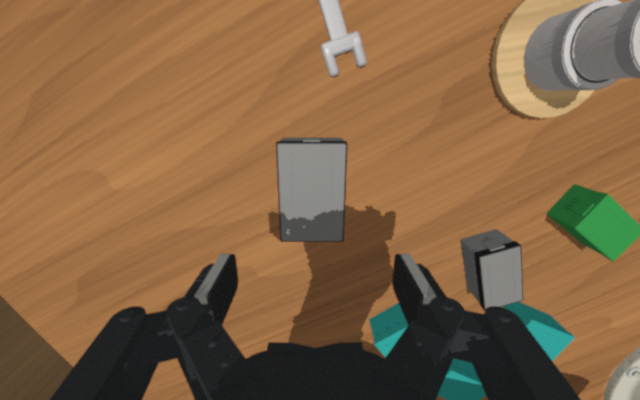

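```bash
python3 - <<'E'
from h import *
im=cv2.imread('pics/w11.png'); crop(im,250,125,120,130,5,'c14.png')
E
```

```text
(no output)
```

View pics/c14.png

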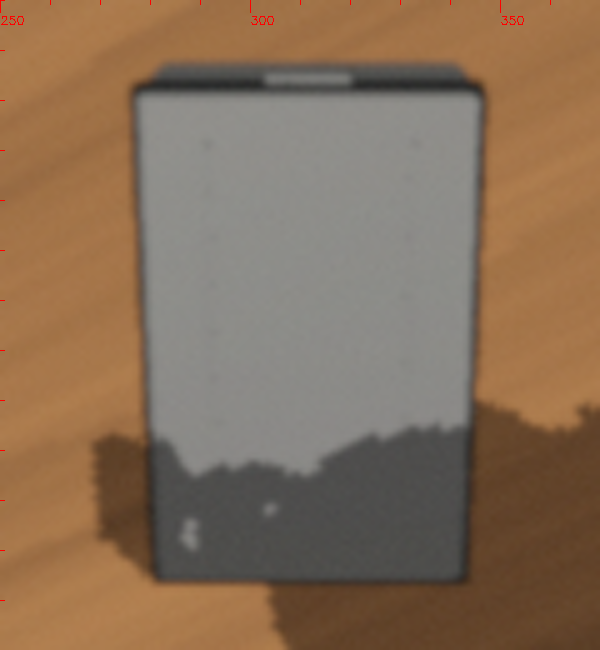

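```bash
cat >> h.py <<'E'
def quad(name,pts,z,o):
    P=np.array([px2w(name,u,v,z,o)[:2] for u,v in pts]); e=np.roll(P,-1,0)-P
    print('centre',np.round(P.mean(0)*1000,1),'edges',np.round(np.hypot(*e.T)*1000,1),'ang',np.round(np.degrees(np.arctan2(e[:,1],e[:,0])),1))
    return P.mean(0)
E
python3 - <<'E'
from h import *
o=ctrl.get_obs()
c=quad('wrist',[(x/5+250-.4,y/5+125-.4) for x,y in [(135,90),(484,90),(466,581),(153,581)]],.044,o)
plan([*c,.011],62.5)
E
```

```text
centre [576.9 383.5] edges [62.9 99.  63.8 98.9] ang [-117.1  153.    62.7  -27.6]
t 32.17 pos [574.2 382.7 154.5] jaw yaw -117.1 tilt 0.52 grip 85.1 F [0.7 0.3 1. ] q6 0.29
turn [ 0.04  0.04 -0.03] shift before turn [ 4.78 -0.09 -0.1 ]  after turn [ 4.78 -0.07 -0.07]
```

Request:
play_rows(
  commands="85 0.5 -0.06 -0.06 0 0.04 -0.03;85 0.9 0 0 0 0 0;85 0.9 0 0 0 0 0;85 0.8 0 0 0 0 0;85 0.2 0 0 0 0 0;85 0 0 0 0 0 0;85 0 0 0 0 0 0",
)

```text
time_s: 33.05
tool_pos: [0.5785, 0.3869, 0.0618]
eef_rot: [-1.963, 0.46, 1.946]
contact_force: [0.5, 0.5, -0.2]
grip_width: 0.0848
```

```bash
python3 - <<'E'
from h import *
plan([.577,.3833,.011],62.7)
E
```

```text
t 33.05 pos [578.5 386.9  61.8] jaw yaw -117.1 tilt 0.77 grip 84.8 F [ 0.5  0.5 -0.2] q6 0.28
turn [ 0.02 -0.03  0.07] shift before turn [1.69 0.15 0.  ]  after turn [ 1.69  0.13 -0.01]
```

Request:
play_rows(
  commands="85 0.3 0.13 0 0 -0.03 0.07;85 0.7 0 0 0 0 0;85 0.5 0 0 0 0 0;85 0 0 0 0 0 0;85 0 0 0 0 0 0",
)

```text
time_s: 33.67
tool_pos: [0.5781, 0.384, 0.0176]
eef_rot: [-1.96, 0.469, 1.955]
contact_force: [0.7, 0.1, 1.3]
grip_width: 0.0851
```

```bash
python3 - <<'E'
from h import *
plan([.577,.3833,.011],62.7)
E
```

```text
t 33.67 pos [578.1 384.   17.6] jaw yaw -117.1 tilt 0.17 grip 85.1 F [0.7 0.1 1.3] q6 0.29
turn [ 0.02 -0.01  0.01] shift before turn [0.22 0.04 0.02]  after turn [0.22 0.04 0.02]
```

Request:
play_rows(
  commands="85 0.2 0.03 0.02 0.02 0 0;85 0 0 0 0 0 0;55 0 0 0 0 0 0;55 0 0 0 0 0 0;55 0 0 0 0 0 0;55 0 0 0 0 0 0;55 0 0 0 0 0 0",
  newtons=50,
)

```text
time_s: 34.55
tool_pos: [0.5777, 0.3841, 0.013]
eef_rot: [-1.958, 0.47, 1.95]
contact_force: [-1.1, 0.3, -0.6]
grip_width: 0.0633
```

```bash
python3 - <<'E'
from h import *
plan([.5835,-.1435,.12],99.7)
E
```

```text
t 34.55 pos [577.7 384.1  13. ] jaw yaw -117.3 tilt 0.33 grip 63.3 F [-1.1  0.3 -0.6] q6 0.28
turn [-3.7  -0.02  0.02] shift before turn [-3.62 15.53 -8.24]  after turn [-3.57 17.37  2.77]
```

Request:
play_rows(
  commands="55 -0.4 0 0 0 0 0;55 -0.9 0 0 0 0 0;55 -1 0 0 0 0 0;55 -1 0 0 0 0 0;55 -1 0 0 0 0 0;55 -1 0 0 0 0 0;55 -1 0 0 0 0 0;55 -1 0 0 0 0 0;55 -0.5 0 0 -0.7 0 0;55 0 0 0 -1 0 0;55 0 0 0 -1 0 0;55 0 0 0 -1 0 0;55 0 0 0.5 0 0 0;55 0 0 1 0 0 0;55 0 0 1 0 0 0;55 0 0 1 0 0 0;55 0 0 0 0 0 0",
)

```text
time_s: 36.67
tool_pos: [0.4669, 0.3594, 0.2594]
eef_rot: [2.12, 0.204, -2.125]
contact_force: [0.5, -0.4, -2.0]
grip_width: 0.0634
```

```bash
python3 - <<'E'
from h import *
plan([.5835,-.1435,.25],99.7)
E
```

```text
t 36.67 pos [466.9 359.4 259.4] jaw yaw -79.1 tilt 0.17 grip 63.4 F [ 0.5 -0.4 -2. ] q6 0.84
turn [0.12 0.01 0.01] shift before turn [ 0.28 17.2  -0.65]  after turn [ 0.31 17.18 -1.01]
```

Request:
play_rows(
  commands="55 0 0.5 0 0.12 0 0;55 0 0.9 0 0 0 0;55 0 1 0 0 0 0;55 0 1 0 0 0 0;55 0 1 0 0 0 0;55 0 1 0 0 0 0;55 0 1 0 0 0 0;55 0 1 0 0 0 0;55 0 1 0 0 0 0;55 0 1 0 0 0 0;55 0 1 0 0 0 0;55 0 1 0 0 0 0;55 0 1 0 0 0 0;55 0 1 0 0 0 0;55 0 1 0 0 0 0;55 0 0.8 0 0 0 0;55 0 0 0 0 0 0;55 0 0 0 0 0 0",
)

```text
time_s: 38.92
tool_pos: [0.5403, -0.1362, 0.2599]
eef_rot: [2.139, 0.149, -2.151]
contact_force: [0.2, 1.2, -2.8]
grip_width: 0.0631
```

```bash
python3 - <<'E'
from h import *
plan([.5835,-.1435,.12],99.7)
save('wrist','w12.png')
E
```

```text
t 38.92 pos [ 540.3 -136.2  259.9] jaw yaw -81.8 tilt 0.43 grip 63.1 F [ 0.2  1.2 -2.8] q6 1.68
turn [-0.15  0.04 -0.02] shift before turn [ 4.66  0.43 -1.42]  after turn [ 4.66  0.48 -1.38]
```

View pics/w12.png

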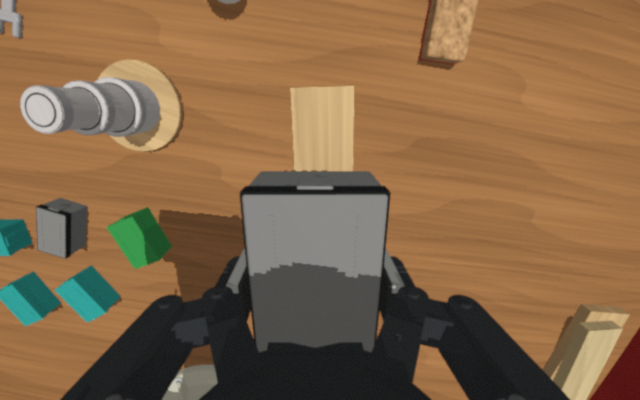

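Request:
play_rows(
  commands="55 0.4 0.2 -0.6 -0.15 0.04 0;55 0.7 0.2 -0.6 0 0 0;55 0.8 0 0 0 0 0;55 0.8 0 0 0 0 0;55 0.7 0 0 0 0 0;55 0.2 0 0 0 0 0;55 0 0 0 0 0 0;55 0 0 0 0 0 0",
)

```text
time_s: 39.98
tool_pos: [0.5834, -0.1401, 0.1449]
eef_rot: [2.126, 0.19, -2.123]
contact_force: [0.3, 0.3, -3.1]
grip_width: 0.0632
```

```bash
python3 - <<'E'
from h import *
plan([.5835,-.1435,.028],99.7)
im=save('wrist','w13.png'); crop(im[:,:,::-1],220,90,200,260,3,'c15.png')
E
```

```text
t 39.98 pos [ 583.4 -140.1  144.9] jaw yaw -79.6 tilt 0.22 grip 63.2 F [ 0.3  0.3 -3.1] q6 1.73
turn [ 0.07 -0.01 -0.02] shift before turn [3.9  0.1  0.02]  after turn [3.9  0.11 0.02]
```

View pics/w13.png

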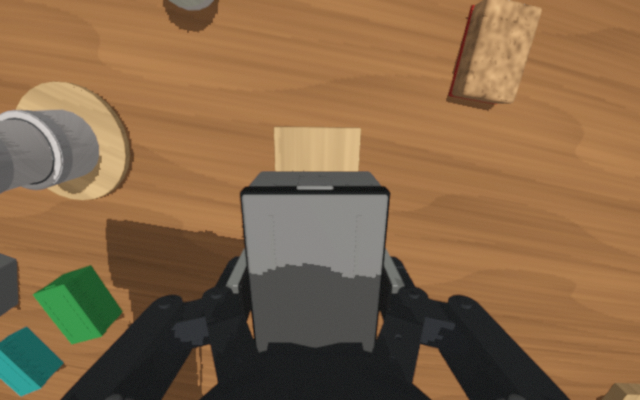

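View pics/c15.png

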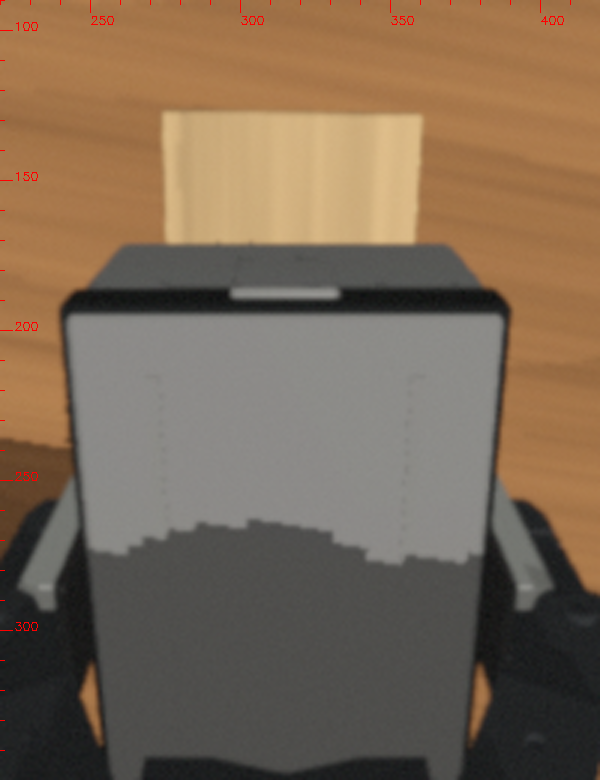

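```bash
python3 - <<'E'
from h import *
o=ctrl.get_obs(); f=lambda q:(q[0]/3+220-.333,q[1]/3+90-.333)
M=R.from_rotvec(o['eef_rot']).as_matrix()
def show(n,a,b,z,half):
    A=px2w('wrist',*f(a),z,o);B=px2w('wrist',*f(b),z,o);m=(A+B)/2;d=(B-A)[:2]
    ang=np.degrees(np.arctan2(d[1],d[0]))
    u=np.array([d[1],-d[0]])/np.hypot(*d); 
    if u[0]>0:u=-u
    c=m[:2]+u*half
    print(n,'edge len %.1f ang %.1f'%(np.hypot(*d)*1000,ang),'centre',np.round(c*1000,1),'in tool',np.round(M.T@(np.r_[c,z]-o['tool_pos'])*1000,1))
show('stand',(162,111),(422,114),.014,.062)
show('case',(66,311),(506,311),.1759,.05)
for p in [(162,111),(166,240),(422,114),(416,242)]: print(np.round(px2w('wrist',*f(p),.014,o)*1000,1))
print(w2px('wrist',[[.584,-.1432,.014]],o))
E
```

```text
stand edge len 83.3 ang -80.2 centre [ 586.  -142.6] in tool [131.1   2.4  -1.9]
case edge len 62.0 ang -79.6 centre [ 582.3 -141.1] in tool [-30.8   0.8   1.2]
[640. -91.  14.]
[598.5 -98.1  14. ]
[ 654.2 -173.    14. ]
[ 613.  -180.8   14. ]
[[316.43260663 190.9574856 ]]
```

```bash
python3 - <<'E'
from h import *
plan([.5858,-.1429,.0275],99.7)
E
```

```text
t 40.02 pos [ 583.5 -140.2  145.1] jaw yaw -79.6 tilt 0.23 grip 63.3 F [ 0.2  0.3 -2.9] q6 1.73
turn [ 0.07 -0.01 -0.02] shift before turn [ 3.92  0.09 -0.05]  after turn [ 3.92  0.1  -0.06]
```

Request:
play_rows(
  commands="55 0.4 0.08 -0.06 0.07 0 0;55 0.8 0 0 0 0 0;55 0.8 0 0 0 0 0;55 0.6 0 0 0 0 0;55 0 0 0 0 0 0;55 0 0 0 0 0 0",
)

```text
time_s: 40.78
tool_pos: [0.588, -0.1433, 0.0656]
eef_rot: [2.14, 0.174, -2.125]
contact_force: [0.6, -0.4, -2.5]
grip_width: 0.0631
```

```bash
python3 - <<'E'
from h import *
plan([.5858,-.1429,.0275],99.7)
E
```

```text
t 40.77 pos [ 588.  -143.3   65.6] jaw yaw -80.4 tilt 0.47 grip 63.1 F [ 0.6 -0.4 -2.5] q6 1.71
turn [-0.01 -0.04 -0.03] shift before turn [ 1.27 -0.03  0.08]  after turn [ 1.27 -0.03  0.07]
```

Request:
play_rows(
  commands="55 0.3 -0.03 0.07 0 -0.04 -0.03;55 0.6 0 0 0 0 0;55 0.2 0 0 0 0 0;55 0 0 0 0 0 0;55 0 0 0 0 0 0",
)

```text
time_s: 41.4
tool_pos: [0.5878, -0.143, 0.0342]
eef_rot: [2.139, 0.179, -2.129]
contact_force: [0.0, 0.2, -3.1]
grip_width: 0.0632
```

```bash
python3 - <<'E'
from h import *
plan([.5858,-.1429,.0275],99.7)
im=save('wrist','w14.png'); 
E
```

```text
t 41.4 pos [ 587.8 -143.    34.2] jaw yaw -80.4 tilt 0.25 grip 63.2 F [ 0.   0.2 -3.1] q6 1.72
turn [-0.01 -0.03 -0.  ] shift before turn [ 0.22 -0.01  0.06]  after turn [ 0.22 -0.01  0.06]
```

View pics/w14.png

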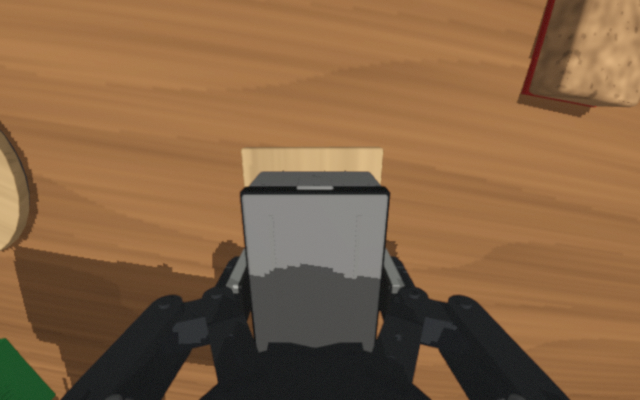

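```bash
python3 - <<'E'
from h import *
im=cv2.imread('pics/w14.png'); crop(im,230,140,170,70,4,'c16.png')
E
```

```text
(no output)
```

View pics/c16.png

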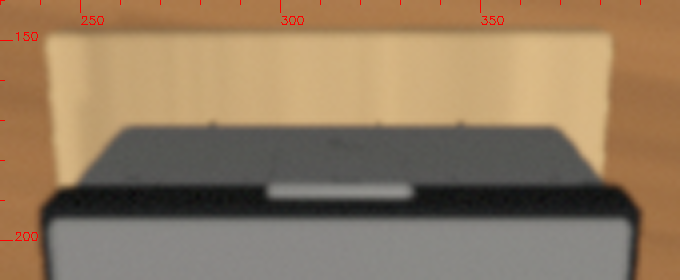

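```bash
python3 - <<'E'
from h import *
o=ctrl.get_obs(); f=lambda q:(q[0]/4+230-.375,q[1]/4+140-.375)
M=R.from_rotvec(o['eef_rot']).as_matrix()
def show(n,a,b,z,half):
    A=px2w('wrist',*f(a),z,o);B=px2w('wrist',*f(b),z,o);m=(A+B)/2;d=(B-A)[:2]
    ang=np.degrees(np.arctan2(d[1],d[0]))
    u=np.array([d[1],-d[0]])/np.hypot(*d); 
    if u[0]>0:u=-u
    c=m[:2]+u*half
    print(n,'edge len %.1f ang %.1f'%(np.hypot(*d)*1000,ang),'centre',np.round(c*1000,1),'in tool',np.round(M.T@(np.r_[c,z]-o['tool_pos'])*1000,1))
show('stand',(46,33),(611,35),.014,.062)
show('lid',(46,214),(636,214),.0652,.05)
show('bot',(127,128),(558,128),.0212,.05)
E
```

```text
stand edge len 82.8 ang -80.6 centre [ 585.9 -142.1] in tool [20.3 -1.2  1.8]
lid edge len 62.4 ang -80.4 centre [ 586.7 -144. ] in tool [-30.9   0.8   1.2]
bot edge len 61.9 ang -80.4 centre [ 585.9 -144.4] in tool [13.1  1.   2.2]
```

Request:
play_rows(
  commands="55 0.1 -0.06 0.03 0 -0.03 0;55 0.1 0 0 0 0 0;55 0 0 0 0 0 0;55 0 0 0 0 0 0",
)

```text
time_s: 41.95
tool_pos: [0.5871, -0.1412, 0.0287]
eef_rot: [2.134, 0.178, -2.133]
contact_force: [-0.4, 1.2, -2.0]
grip_width: 0.0628
```

```bash
python3 - <<'E'
from h import *
plan([.587,-.1415,.0272],99.6)
im=save('wrist','w15.png'); crop(im[:,:,::-1],230,140,170,70,4,'c17.png')
E
```

```text
t 41.95 pos [ 587.1 -141.2   28.7] jaw yaw -80.4 tilt 0.05 grip 62.8 F [-0.4  1.2 -2. ] q6 1.71
turn [-0. -0. -0.] shift before turn [0.05 0.01 0.  ]  after turn [0.05 0.01 0.  ]
```

View pics/c17.png

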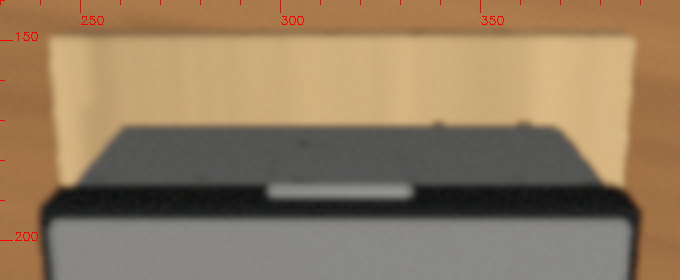

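```bash
python3 - <<'E'
from h import *
o=ctrl.get_obs(); f=lambda q:(q[0]/4+230-.375,q[1]/4+140-.375)
A=px2w('wrist',*f((342,37.5)),.014,o);B=px2w('wrist',*f((342,128)),.0157,o);C=px2w('wrist',*f((342,214)),.0597,o)
u=np.array([np.cos(.168),np.sin(.168),0]); print((A-B)@u*1000,(A-C)@u*1000)
E
```

```text
12.653405057529277 11.596141696390186
```

Request:
play_rows(
  commands="55 0.06 0 0 0 0 0;55 0 0 0 0 0 0;85 0 0 0 0 0 0;85 0 0 0 0 0 0;85 0 0 0 0 0 0;85 -0.3 0 0 0 0 0;85 -0.9 0 0 0 0 0;85 -1 0 0 0 0 0;85 -1 0 0 0 0 0;85 -1 0 0 0 0 0;85 0 0 0 0 0 0;85 0 0 0 0 0 0",
)

```text
time_s: 43.5
tool_pos: [0.5882, -0.1418, 0.1621]
eef_rot: [2.139, 0.177, -2.125]
contact_force: [0.3, 0.1, -0.2]
grip_width: 0.0852
```

```bash
python3 - <<'E'
from h import *
plan([.390,.2405,.17],80.7)
im=save('wrist','w16.png'); crop(im[:,:,::-1],230,110,170,150,4,'c18.png')
E
```

```text
t 43.5 pos [ 588.2 -141.8  162.1] jaw yaw -80.4 tilt 0.41 grip 85.2 F [ 0.3  0.1 -0.2] q6 1.72
turn [ 1.89 -0.04 -0.01] shift before turn [ -0.34 -13.67   4.38]  after turn [ -0.26 -11.51   8.58]
```

View pics/c18.png

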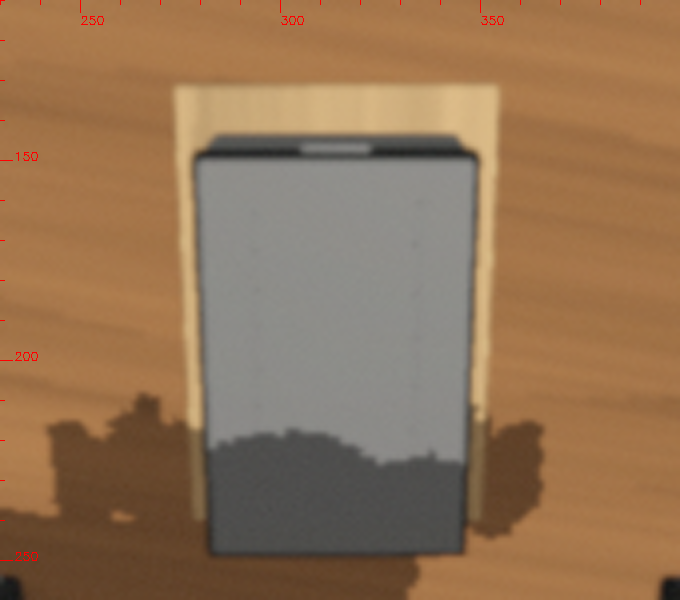

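```bash
python3 - <<'E'
from h import *
o=ctrl.get_obs(); g=lambda p:[(x/4+230-.375,y/4+110-.375) for x,y in p]
quad('wrist',g([(196,155),(478,155),(464,554),(210,554)]),.058,o)
quad('wrist',g([(174,87),(499,86),(480,521),(193,521)]),.014,o)
E
```

```text
centre [ 587.  -142.6] edges [62.6 99.3 63.6 99.2] ang [ -80.4 -170.1   99.5    9.3]
centre [ 586.1 -142.7] edges [ 83.4 123.9  83.8 123.4] ang [ -80.2 -170.3   99.6    9.6]
```

Request:
play_rows(
  commands="85 -0.1 -0.5 0.5 0 0 0;85 0 -0.8 0.8 0 0 0;85 0 -1 0.9 0 0 0;85 0 -1 0.9 0 0 0;85 0 -1 0.7 0 0 0;85 0 -1 0.4 0 0 0;85 0 -1 0.1 0 0 0;85 0 -1 0 0 0 0;85 0 -1 0 0 0 0;85 0 -1 0 0 0 0;85 0 -1 0 0 0 0;85 0 -1 0 0 0 0;85 0 -1 0 0 0 0;85 0 -0.8 0 0 0 0;85 0 -0.3 0 0 0 0;85 0 0 0 1 0 0;85 0 0 0 0.9 0 0;85 0 0 0 0 0 0",
)

```text
time_s: 45.8
tool_pos: [0.3802, 0.2396, 0.1506]
eef_rot: [-2.124, 0.201, 2.152]
contact_force: [0.3, -0.7, -0.3]
grip_width: 0.085
```

```bash
python3 - <<'E'
from h import *
plan([.391,.2415,.13],80.7)
save('wrist','w17.png')
E
```

```text
t 45.8 pos [380.2 239.6 150.6] jaw yaw -99.9 tilt 1.16 grip 85.0 F [ 0.3 -0.7 -0.3] q6 0.49
turn [-0.06  0.07 -0.09] shift before turn [ 0.68 -0.14 -0.35]  after turn [ 0.69 -0.12 -0.34]
```

View pics/w17.png

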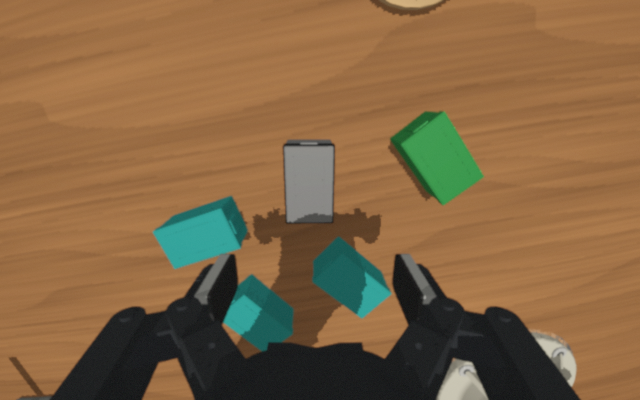

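```bash
python3 - <<'E'
from h import *
im=cv2.imread('pics/w17.png'); crop(im,260,125,100,110,6,'c19.png')
E
```

```text
(no output)
```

View pics/c19.png

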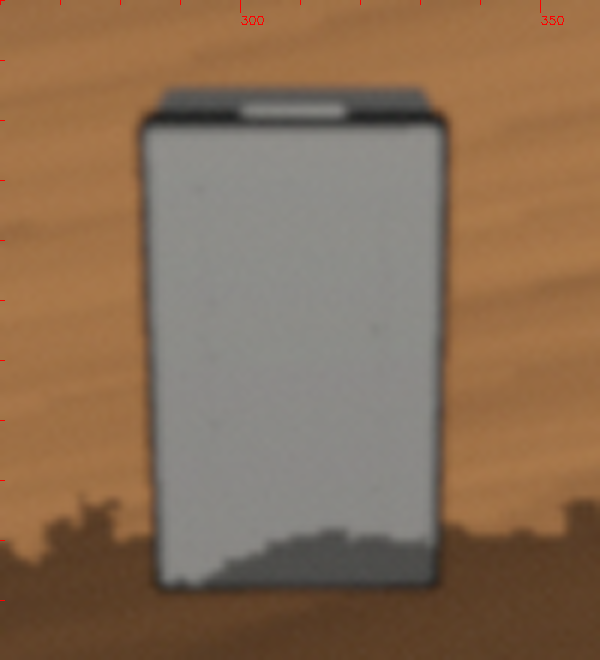

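```bash
python3 - <<'E'
from h import *
o=ctrl.get_obs(); g=lambda p:[(x/6+260-.42,y/6+125-.42) for x,y in p]
c=quad('wrist',g([(141,122),(447,122),(438,588),(157,588)]),.044,o)
plan([*c,.011],80.9)
E
```

```text
centre [392.1 240.6] edges [45.3 75.6 45.8 75.3] ang [-99.9 170.5  79.8  -9.9]
t 45.85 pos [380.2 239.5 150.6] jaw yaw -99.8 tilt 1.16 grip 84.6 F [ 0.3  0.3 -0.1] q6 0.49
turn [-0.07  0.07 -0.09] shift before turn [ 4.65 -0.18 -0.44]  after turn [ 4.65 -0.1  -0.39]
```

Request:
play_rows(
  commands="66 0.3 -0.12 -0.4 0 0.07 -0.09;66 0.7 0 0 0 0 0;66 0.8 0 0 0 0 0;66 0.4 0 0 0 0 0;66 0 0 0 0 0 0;66 0 0 0 0 0 0",
)

```text
time_s: 46.6
tool_pos: [0.394, 0.2401, 0.0837]
eef_rot: [-2.142, 0.168, 2.137]
contact_force: [0.5, 0.2, 0.0]
grip_width: 0.0658
```

```bash
python3 - <<'E'
from h import *
plan([.392,.2407,.011],80.2)
im=save('wrist','w18.png')
E
```

```text
t 46.6 pos [394.  240.1  83.7] jaw yaw -99.0 tilt 0.15 grip 65.8 F [0.5 0.2 0. ] q6 0.52
turn [ 0.08 -0.01  0.  ] shift before turn [ 2.42 -0.01  0.07]  after turn [ 2.42 -0.01  0.07]
```

View pics/w18.png

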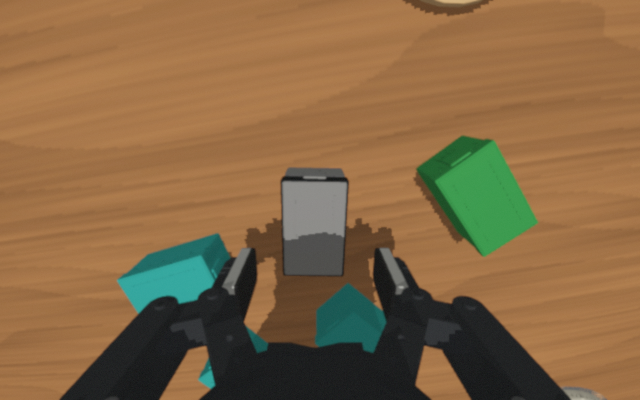

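Request:
play_rows(
  commands="66 0.4 0 0.07 0.08 0 0;66 0.8 0 0 0 0 0;66 0.7 0 0 0 0 0;66 0.1 0 0 0 0 0;66 0 0 0 0 0 0;66 0 0 0 0 0 0",
)

```text
time_s: 47.4
tool_pos: [0.3928, 0.2421, 0.0234]
eef_rot: [-2.135, 0.179, 2.123]
contact_force: [-0.1, -0.5, -0.1]
grip_width: 0.0663
```

```bash
python3 - <<'E'
from h import *
plan([.392,.2407,.011],80.2)
E
```

```text
t 47.4 pos [392.8 242.1  23.4] jaw yaw -99.9 tilt 0.44 grip 66.3 F [-0.1 -0.5 -0.1] q6 0.50
turn [-0.01 -0.03  0.03] shift before turn [0.41 0.05 0.02]  after turn [0.41 0.05 0.02]
```

Request:
play_rows(
  commands="66 0.35 0.04 0.02 0 -0.03 0.03;66 0 0 0 0 0 0;38 0 0 0 0 0 0;38 0 0 0 0 0 0;38 0 0 0 0 0 0;38 0 0 0 0 0 0;38 0 0 0 0 0 0",
  newtons=40,
)

```text
time_s: 48.28
tool_pos: [0.3926, 0.2415, 0.0133]
eef_rot: [-2.132, 0.182, 2.129]
contact_force: [0.7, -0.6, -0.5]
grip_width: 0.0455
```

```bash
python3 - <<'E'
from h import *
plan([.5866,-.1417,.17],99.6)
E
```

```text
t 48.27 pos [392.6 241.5  13.3] jaw yaw -99.9 tilt 0.11 grip 45.5 F [ 0.7 -0.6 -0.5] q6 0.51
turn [-1.95 -0.01  0.01] shift before turn [-5.24 11.47 -8.57]  after turn [-5.22 13.67 -4.25]
```

Request:
play_rows(
  commands="38 -0.5 0 0 0 0 0;38 -0.9 0 0 0 0 0;38 -1 0 0 0 0 0;38 -1 0 0 0 0 0;38 -1 0 0 0 0 0;38 -0.8 0 0 -1 0 0;38 0 0 0 -0.95 0 0;38 0 0.6 0 0 0 0;38 0 0.9 0.1 0 0 0;38 0 1 0.1 0 0 0;38 0 1 0.1 0 0 0;38 0 1 0.1 0 0 0;38 0 1 0.1 0 0 0;38 0 1 0 0 0 0;38 0 1 -0.1 0 0 0;38 0 1 -0.3 0 0 0;38 0 1 -0.5 0 0 0;38 0 0.8 -0.5 0 0 0;38 0 0 0 0 0 0;38 0 0 0 0 0 0",
)

```text
time_s: 50.78
tool_pos: [0.4666, -0.0687, 0.1641]
eef_rot: [2.109, 0.19, -2.151]
contact_force: [0.3, 0.4, -1.7]
grip_width: 0.0453
```

```bash
python3 - <<'E'
from h import *
plan([.5866,-.1417,.12],99.6)
E
```

```text
t 50.77 pos [466.6 -68.7 164.1] jaw yaw -79.9 tilt 1.11 grip 45.3 F [ 0.3  0.4 -1.7] q6 1.56
turn [0.05 0.11 0.02] shift before turn [ 1.39  3.1  -3.54]  after turn [ 1.47  3.06 -3.54]
```

Request:
play_rows(
  commands="38 0 0.6 -0.7 0.05 0.11 0.02;38 0 0.8 -0.9 0 0 0;38 0.2 0.8 -0.9 0 0 0;38 0.3 0.6 -0.7 0 0 0;38 0.3 0.2 -0.2 0 0 0;38 0 0 0 0 0 0;38 0 0 0 0 0 0",
)

```text
time_s: 51.65
tool_pos: [0.582, -0.136, 0.1389]
eef_rot: [2.131, 0.189, -2.133]
contact_force: [0.5, -0.0, -2.6]
grip_width: 0.0456
```

```bash
python3 - <<'E'
from h import *
plan([.5866,-.1417,.0725],99.6)
im=save('wrist','w19.png'); crop(im[:,:,::-1],220,100,190,200,4,'c20.png')
E
```

```text
t 51.65 pos [ 582.  -136.   138.9] jaw yaw -80.0 tilt 0.17 grip 45.6 F [ 0.5 -0.  -2.6] q6 1.72
turn [0.04 0.   0.02] shift before turn [ 2.21  0.22 -0.12]  after turn [ 2.21  0.21 -0.12]
```

View pics/c20.png

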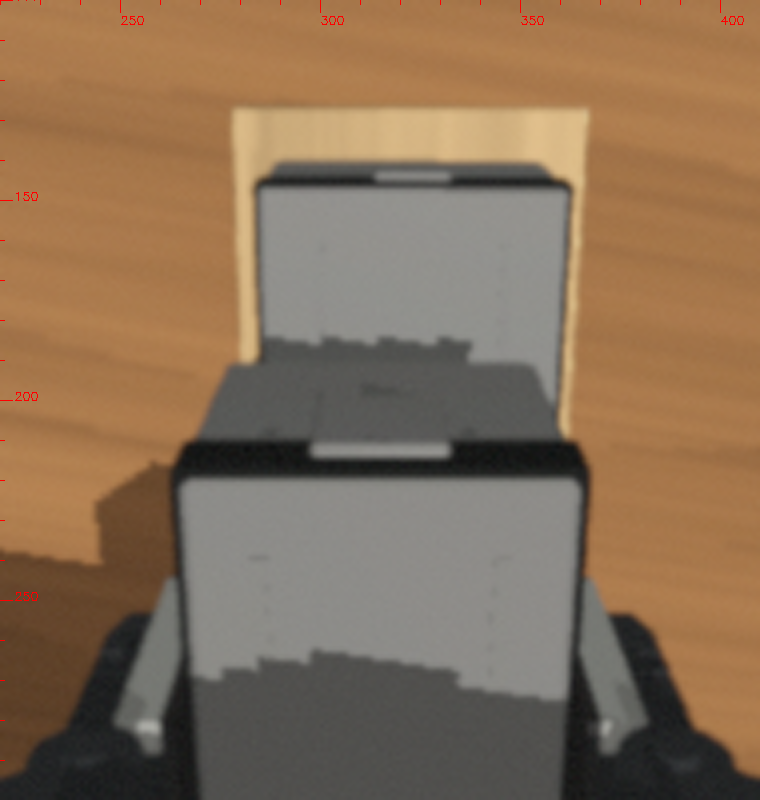

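```bash
cat > sh.py <<'E'
from h import *
def show(n,a,b,z,half,f,o):
    M=R.from_rotvec(o['eef_rot']).as_matrix()
    A=px2w('wrist',*f(a),z,o);B=px2w('wrist',*f(b),z,o);m=(A+B)/2;d=(B-A)[:2]
    ang=np.degrees(np.arctan2(d[1],d[0]))
    u=np.array([d[1],-d[0]])/np.hypot(*d); 
    if u[0]>0:u=-u
    c=m[:2]+u*half
    print(n,'edge len %.1f ang %.1f'%(np.hypot(*d)*1000,ang),'centre',np.round(c*1000,1),'in tool',np.round(M.T@(np.r_[c,z]-o['tool_pos'])*1000,1))
E
python3 - <<'E'
from sh import *
o=ctrl.get_obs(); f=lambda q:(q[0]/4+220-.375,q[1]/4+100-.375)
show('heldlid',(177,475),(587,475),.1696,.038,f,o)
show('heldbot',(228,365),(536,365),.1256,.038,f,o)
show('lowlid',(256,185),(571,186),.058,.05,f,o)
E
```

```text
heldlid edge len 44.7 ang -79.9 centre [ 581.5 -137. ] in tool [-30.7   0.9   0.7]
heldbot edge len 45.2 ang -79.9 centre [ 580.4 -137.2] in tool [13.3  1.   1.8]
lowlid edge len 63.0 ang -80.1 centre [ 586.  -142.4] in tool [80.9  7.3 -2.9]
```

Request:
play_rows(
  commands="38 0.3 0.21 -0.14 0.04 0 0.02;38 0.7 0 0 0 0 0;38 0.4 0 0 0 0 0;38 0 0 0 0 0 0;38 0 0 0 0 0 0",
)

```text
time_s: 52.32
tool_pos: [0.5879, -0.1414, 0.0972]
eef_rot: [2.136, 0.177, -2.13]
contact_force: [-0.2, 0.5, -1.9]
grip_width: 0.0454
```

```bash
python3 - <<'E'
from h import *
plan([.5872,-.1415,.0718],99.6)
E
```

```text
t 52.33 pos [ 587.9 -141.4   97.2] jaw yaw -80.4 tilt 0.19 grip 45.4 F [-0.2  0.5 -1.9] q6 1.71
turn [-0.   -0.02 -0.01] shift before turn [ 0.85 -0.    0.02]  after turn [ 0.85 -0.    0.02]
```

Request:
play_rows(
  commands="38 0.3 0 0.02 0 -0.01 0;38 0.4 0 0 0 0 0;38 0 0 0 0 0 0;38 0 0 0 0 0 0",
)

```text
time_s: 52.82
tool_pos: [0.5879, -0.1416, 0.0755]
eef_rot: [2.136, 0.177, -2.13]
contact_force: [0.2, 0.5, -1.3]
grip_width: 0.0451
```

```bash
python3 - <<'E'
from h import *
plan([.5872,-.1415,.0718],99.6)
im=save('wrist','w20.png'); crop(im[:,:,::-1],220,110,190,130,4,'c21.png')
E
```

```text
t 52.83 pos [ 587.9 -141.6   75.5] jaw yaw -80.4 tilt 0.19 grip 45.1 F [ 0.2  0.5 -1.3] q6 1.71
turn [-0.   -0.01 -0.01] shift before turn [ 0.12 -0.01  0.02]  after turn [ 0.12 -0.01  0.02]
```

View pics/c21.png

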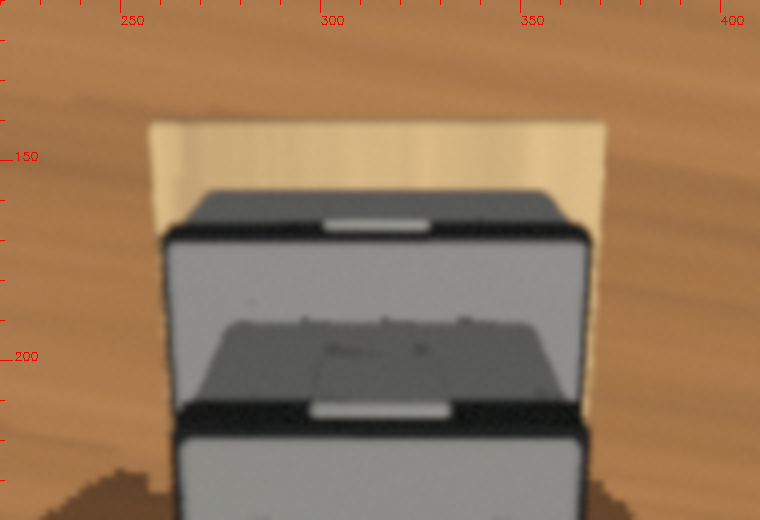

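```bash
python3 - <<'E'
from sh import *
o=ctrl.get_obs(); f=lambda q:(q[0]/4+220-.375,q[1]/4+110-.375)
show('heldbot',(225,325),(538,325),.0622,.038,f,o)
show('heldlid',(177,434),(587,434),.1062,.038,f,o)
show('lowlid',(164,238),(592,238),.058,.05,f,o)
E
```

```text
heldbot edge len 45.9 ang -80.4 centre [ 586.1 -142.8] in tool [13.2  0.9  1.8]
heldlid edge len 44.6 ang -80.4 centre [ 587.2 -142.5] in tool [-30.8   0.9   0.6]
lowlid edge len 62.9 ang -80.4 centre [ 586.1 -142.3] in tool [17.4  0.4  1.7]
```

Aligned to under 1 mm. Lower the last few mm, release and retreat.

Request:
play_rows(
  commands="38 0.12 -0.01 0.01 0 0 0;38 0.02 0 0 0 0 0;38 0 0 0 0 0 0",
)

```text
time_s: 53.25
tool_pos: [0.5877, -0.1414, 0.0716]
eef_rot: [2.137, 0.177, -2.129]
contact_force: [-0.0, -0.8, -2.0]
grip_width: 0.0453
```

```bash
python3 - <<'E'
from h import *
plan([.5872,-.1415,.0713],99.6)
E
```

```text
t 53.25 pos [ 587.7 -141.4   71.6] jaw yaw -80.4 tilt 0.23 grip 45.3 F [-0.  -0.8 -2. ] q6 1.71
turn [-0.   -0.02 -0.01] shift before turn [0.01 0.   0.02]  after turn [0.01 0.   0.02]
```

Request:
play_rows(
  commands="38 0.02 0 0 0 0 0;38 0 0 0 0 0 0;75 0 0 0 0 0 0;75 0 0 0 0 0 0;75 0 0 0 0 0 0;75 0 0 0 0 0 0;75 -0.3 0 0 0 0 0;75 -0.9 0 0 0 0 0;75 -1 0 0 0 0 0;75 -1 0 0 0 0 0;75 0 0 0 0 0 0;75 0 0 0 0 0 0",
)

```text
time_s: 54.75
tool_pos: [0.5884, -0.1416, 0.1742]
eef_rot: [2.14, 0.175, -2.123]
contact_force: [-0.0, 0.1, -0.1]
grip_width: 0.0751
```

```bash
python3 - <<'E'
from h import *
plan([.45,-.25,.22])
im=save('wrist','w21.png'); crop(im[:,:,::-1],220,110,190,150,4,'c22.png')
E
```

```text
t 54.75 pos [ 588.4 -141.6  174.2] jaw yaw -80.4 tilt 0.52 grip 75.1 F [-0.   0.1 -0.1] q6 1.71
turn [ 0.   -0.04 -0.03] shift before turn [-1.55  2.8   5.14]  after turn [-1.53  2.79  5.15]
```

View pics/c22.png

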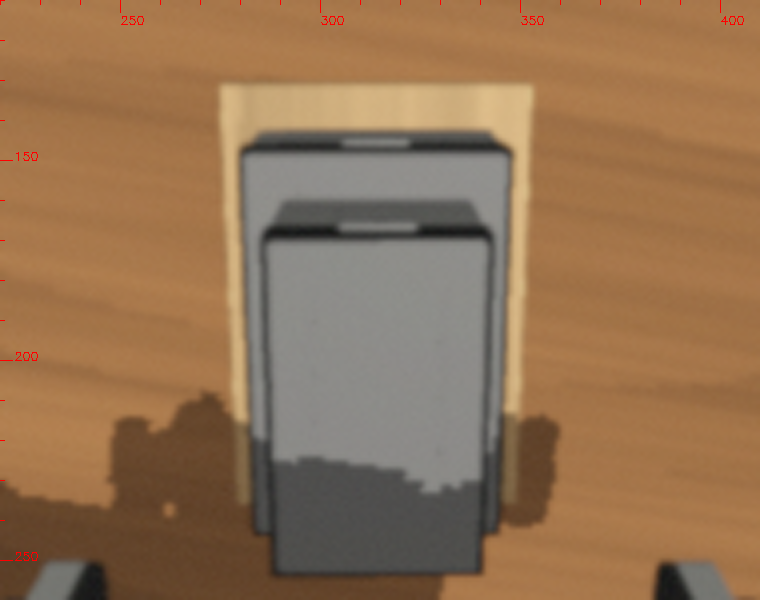

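Both cases sit aligned. I'll quantify it, and move the arm clear for a top and side check.

```bash
python3 - <<'E'
from h import *
o=ctrl.get_obs(); g=lambda p:[(x/4+220-.375,y/4+110-.375) for x,y in p]
quad('wrist',g([(263,236),(493,236),(482,574),(273,574)]),.102,o)
quad('wrist',g([(240,151),(512,151),(498,534),(254,534)]),.058,o)
E
```

```text
centre [ 587.9 -142.6] edges [45.4 75.4 45.9 75.3] ang [ -80.4 -170.3   99.5    9.4]
centre [ 586.7 -142.5] edges [63.2 99.2 63.6 99. ] ang [ -80.4 -170.3   99.5    9.5]
```

Request:
play_rows(
  commands="75 -0.5 0.3 0.5 0 0 0;75 -0.7 0.6 0.9 0 0 0;75 -0.4 0.8 1 0 0 0;75 0 0.9 1 0 0 0;75 0 0.9 1 0 0 0;75 0 0.9 1 0 0 0;75 0 0.9 0.6 0 0 0;75 0 0 0 0 0 0;75 0 0 0 0 0 0;75 0 0 0 0 0 0",
)

```text
time_s: 56.05
tool_pos: [0.4257, -0.3367, 0.2271]
eef_rot: [2.136, 0.171, -2.126]
contact_force: [0.1, 0.6, -0.4]
grip_width: 0.0755
```

```bash
python3 - <<'E'
from h import *
plan([.45,-.25,.22])
im=save('top','t9.png'); save('side','s9.png')
E
```

```text
t 56.05 pos [ 425.7 -336.7  227.1] jaw yaw -80.4 tilt 0.49 grip 75.5 F [ 0.1  0.6 -0.4] q6 2.12
turn [ 0.   -0.02 -0.04] shift before turn [ 0.22 -2.72 -1.28]  after turn [ 0.24 -2.72 -1.28]
```

View pics/t9.png

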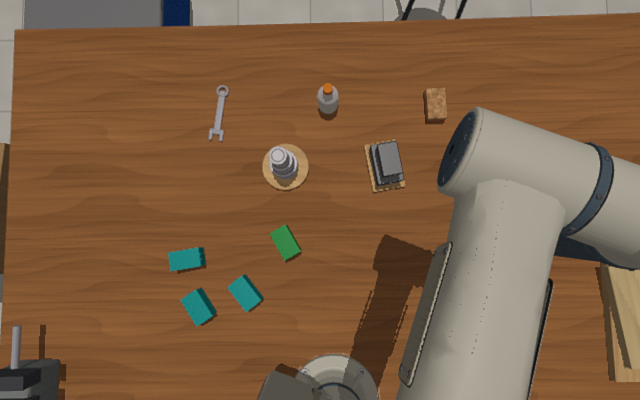

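View pics/s9.png

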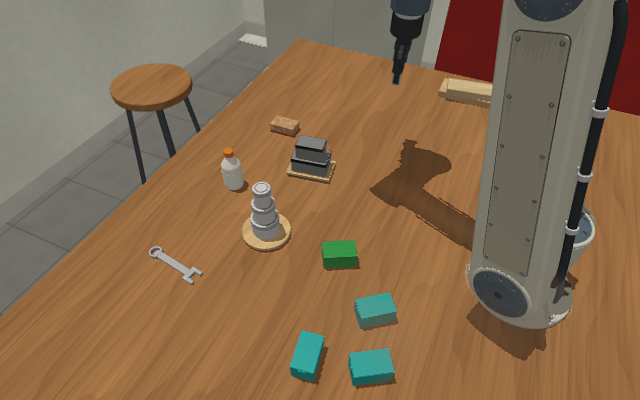

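Both views show the two stacks upright on their stands (top view: tins at about (285,166), cases at about (385,165)). The bottle, wrench and block are where they were at the start. I'm handing in.

```bash
python3 -c "
from workcell import ctrl
print(ctrl.finish_job())"
```

```text
the job is handed in; nothing more can be done
None
```

Both stacks are built and the job is handed in at about 56 s of the 128 s allowed. The tins are on the round stand, large then medium then small. The two cases are on the rectangular stand, larger one below.

**Tins:** the last wrist-camera readings put the three lid centres within about 1 mm of each other. They are within about 1.5 mm of the stand centre.

**Cases:** the small case is about 1.2 mm off the large one. The large one is about 1 mm off the stand centre and both are turned within about 0.2° of the stand.

**Bystanders:** the final top and side pictures show both stacks upright. The glue bottle, wrench, sanding block and the green and turquoise look-alikes are where they started.

**Disagreements:**
- The side camera read y about 3.5–6 mm higher than the top camera for every object. I trusted the top and wrist cameras, which agreed with the gripper to about 1 mm at the tins.
- At the large case the top camera was itself about 2.6 mm off, so I set the cases by the wrist camera.

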